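# Check a transformer stud with the thermometer, then snap its cap on and hold it pressed

### The arm

A 6-joint arm with a two-finger parallel gripper is mounted at the origin on the work surface. World frame = base frame: x ahead of the robot, y to its left, z up, the work surface at z = 0. Lengths are in m, angles in degrees, forces in N, time in s.
With the tool pointing down it reaches from about 0.3 to 0.75 m from the base axis. Payload 8.5 kg.
Tool frame: the origin (TCP) lies at the very end of the fingers, on their centre line; the grasp point (between the pads) lies 19 mm behind it; z points along the fingers, y is the direction in which the jaws open and shut (so a half turn about z gives the same grasp; the last joint's range is limited). The gripper opens to 85 mm and grips with 20 to 120 N. Pads are 22 mm wide; open, the fingers measure 114 mm over their backs; the gripper's body (76 mm by 85 mm) begins 54 mm behind the grasp point. The pads swing forward as they close: fully open they stand 13 mm farther back than shut.
Start: joints at [52.237, 21.807, 74.336, -0, 83.858, -12.336], TCP at [0.236, 0.497, 0.193] pointing down, gripper open.
Joint ranges: [-178.18, 178.18], [-50.72, 133.34], [12.68, 142.11], [-81.47, 261.47], [9.98, 163.14], [-165.26, 165.26]. Speed limits (degrees/s): [136.94, 136.94, 180, 180, 180, 180].

### API

Orientations are given as a 3x3 rotation matrix whose columns are the frame's x, y, z axes.
In Python, from rig import env, vision, close_job, spotter gives the robot as it stands. The module is installed in compiled form; this text tells all that it offers.
- The arm moves only by the tool jog_arm, never from a script. Its argument "plan" is a list that holds one entry, the list of rows, each a list of 6 numbers: the shift along the tool's x, y, z in units of 40 mm (1.0 is 40 mm), then the turn, a rotation vector about the tool's x, y, z in units of 0.15 rad (1.0 is 0.15 rad). A call has 1 to 10 rows; each row shifts and turns the commanded pose from where the row before left it, along the tool's axes as they then stand; what a row does not reach is not made up. A row lasts 1/10 s, in which the tool goes at most 50 mm and 8.59 degrees, less where a joint would pass 70% of its speed; a pose out of reach is approached as far as the arm can. A call with a number of a shift or a turn outside -1 to 1 is refused whole. A call with a gripper value outside its range is refused whole. "grip" is the opening, from -1 (shut) to 1 (fully open), set as the call begins (left out, the last holds). The fingers move at their own pace and stop on an object; "squeeze" is the grip in N (left out, the last holds). Time passes only in rows, so rows that do not move let the fingers close. It gives the time, the measured TCP pose, the force and the opening at its end, in the units of the state.
- env.observe(): the state, without advancing time (a new reading comes with each control period).
- vision.get_image(name): name is "scene" or "top" or "wrist"; returns (picture, depth): 480x640x3 uint8, red, green, blue; 480x640 float32, m along the optical axis (not along the pixel's ray), 0 where there is no reading.
- vision.camera_info(name): a dict with "fx", "fy", "cx", "cy" (pixels), "rvec" (rotation vector, rad) and "tvec" (3), from world to camera coordinates, as OpenCV has them. Camera axes: x right, y down, z forward; pixel columns grow to the right and rows downward; lengths in m; the calibration is good to about 2 mm. The wrist camera is an equidistant fisheye: a pixel r from the principal point sees the ray r / f radians off the axis. A picture is of the moment at which its call begins: read the wrist's pose just before it. camera_info takes no time and is no camera call; for the wrist camera it gives the pose at the moment of the call.
- close_job(): hands the job in, once; it reports no verdict.
Trained networks look in the newest picture that a camera, given by its name, has taken for a name from the list of things; names that differ only in an ending like _2 or _b are one class to them, and where a whole thing is asked for, a point or a joint stands for the part that bears it (a point fixed in the world has none). Each returns a list of dicts, best first, with "score" (0 to 1); they miss things now and then, are a little off and sometimes report something else, mostly with a low value. They report only what shows in the picture. A call takes as long as a camera call. They do not tell look-alikes from the thing itself.
- spotter.trace(camera, query): "pixels" (480x640 bool, what is visible of it) and "rect" ([left, top, right, bottom] in pixels, round what is visible of it).
The state is a dict: "time_s": time; "q": joint angles; "qvel": joint speeds; "joint_efforts": joint torques, N m; "position": TCP position; "tool_rot": TCP orientation; "ft_force": force on the tool from outside, world axes, zero at the start; "wrist_torque": the same for the moment, N m; "grip_width": finger opening in m.
Only numpy, scipy, OpenCV 4.12 (cv2) and the standard library are available. Lean on these libraries where they do the work, as an engineer would, in place of code of your own. Each camera call takes 0.05 s, during which the arm holds its last target.

### The job

The round transformer with the bare stud has come off test. Take the stick thermometer out of its holder and point it straight down at the tip of the bare stud from roughly 8 cm above, holding it still for a good second without touching the stud, then stand it back upright in its holder and let go. Then take the big ribbed cap, push it straight down over the stud past the click until it sits fully home, and keep pushing it down firmly: the program finishes while the fingers are still pressing the cap down; leave the other things on the bench alone.

Things in the scene. Friction and masses are not known exactly. Their poses are not given: they have to be found in the camera images.
- thermo: White round stick thermometer, 24 mm diameter, 110 mm long, about 110 g, standing lens down in the holder. Its origin is the lens, the centre of its lower end; its z axis runs from the lens up the stick. The lowest 14 mm taper to 16 mm diameter at the lens.
- thermo_grip (a point): The middle of the dark rubber grip band of the thermometer: on its axis, 75 mm above the lens and 35 mm below its top end. A good place to grip, at any yaw.
- holder_mouth (a point): Centre of the hole's mouth on top of the thermometer holder, a grey block 66 x 66 x 45 mm fixed to the bench. The hole is round, 28.5 mm in diameter and 40 mm deep with a chamfered mouth; in it the lens stands 40 mm below this point and the grip band's middle 35 mm above it.
- seat (a point): Centre of the flat steel shoulder (44 mm diameter) around the foot of the bare stud, on top of the transformer to be capped, 66 mm above the bench. The cap is home when its lower rim lies on this shoulder. The transformer is a teal vented drum, 158 mm in diameter and 60 mm high with a small low terminal block on one side, fixed to the bench.
- stud_tip (a point): Middle of the top end of the bare upright steel stud, 27 mm above the seat, 93 mm above the bench. The stud is 21 mm in diameter, its top 6.5 mm taper to 12 mm; four sprung catch balls stand out of its side 13 mm above the seat.
- cap_centre (a point): Centre, half-way up, of the loose black ribbed snap cap, an upright cylinder 38 mm in diameter and 44 mm high, about 60 g, standing mouth down on the bench (centre 22 mm above it). Grip it firmly by its side, at any yaw; when it is home on the stud this point is 22 mm above the seat.
- transformer2: The second transformer, alike, fixed, already capped: not to be touched. Origin at the centre of its underside.
- small_cap: A small smooth black cap, 26 mm in diameter, 20 mm high, a bystander. Origin at the centre of its underside.
- tape_roll: A roll of clear tape lying flat, 60 mm in diameter, 19 mm high, a bystander.
- solder_spool: A grey spool, 52 mm in diameter, 40 mm high, a bystander.
- screwdriver: A screwdriver lying on the bench, a bystander.
- cap: The ribbed snap cap itself; origin at the centre of its lower rim. Its open mouth is 24 mm wide and fits the stud at any yaw. Pushed down, its lip meets the catch balls with the rim 17 mm above the seat; resistance rises to some 5 to 10 N near 14 mm; below 12 mm it clicks: the force drops and the balls tug the cap down by up to 15 N; from 5 mm to the seat it moves freely.
- transformer: The transformer with the bare stud, described under seat; origin at the centre of its underside, on the bench.
There are look-alikes about, which are no part of the job. Leave any blue or yellow look-alike of the transformer alone. What is shaped like the cap but turquoise is not meant.

How it is judged (in metres and radians):
On the way, in this order (a step that is already met when the one before it is completed fails the run):
1. the thermometer, held in the fingers, points straight down at the stud's tip from 40 to 130 mm and is still, for 0.7 s (contact force between the fingers and thermo above 1 N and z of stud_tip in the frame of thermo between -0.13 and -0.04 m and x of stud_tip in the frame of thermo between -0.016 and 0.016 m and y of stud_tip in the frame of thermo between -0.016 and 0.016 m and angle between thermo's own z axis and vertical below 0.2 rad and linear speed of thermo below 0.02 m/s and angular speed of thermo below 0.2 rad/s), for 0.7 s.
2. the thermometer stands in its holder again, let go (distance between thermo and holder_mouth below 0.045 m and z of thermo in the frame of holder_mouth below -0.035 m and angle between thermo's own z axis and vertical below 0.2 rad and contact force between the fingers and thermo below 0.1 N and linear speed of thermo below 0.02 m/s), for 0.2 s.
3. the cap is home on the stud and is kept pressed down by the fingers for 1 s after the click (horizontal distance between cap_centre and seat below 0.004 m and z of cap_centre in the frame of seat below 0.0245 m and angle between cap_centre's own z axis and vertical below 0.1 rad and contact force between the fingers and cap above 2 N and contact force between cap and transformer above 3 N), for 1 s.
At the end, for the whole second after the job is handed in: The cap sits home on the bare stud (rim within 2.5 mm of the shoulder, centred within 4 mm, upright) and the fingers still press it down (more than 3 N between cap and transformer); the thermometer stands upright at rest in its holder (all of step 3 and distance between thermo and holder_mouth below 0.045 m and angle between thermo's own z axis and vertical below 0.2 rad and linear speed of thermo below 0.02 m/s); the arm keeps its last pose, push and grip.
It fails at once if the thermometer touches the transformer (contact force between thermo and transformer above 1 N).
It fails at once if a bystander is disturbed (moved more than 20 mm) or the second transformer is knocked (distance of any of small_cap, tape_roll, solder_spool, screwdriver from where it was at the start of the episode above 0.02 m or contact force between any of the arm, the fingers and transformer2 above 5 N).
It also fails if it takes over 61 s, if anything falls off the work surface, if the arm or the gripper's body presses on something with over 40 N, if the wrist force passes 120 N, or if a joint passes its speed limit or range.

## Working session

There is one attempt and no reset: what is moved stays moved. The work goes in short steps, Python scripts to look and compute and a tool call to move; the robot and the scene stay as the last step left them, time stands still between calls to the robot, and variables do not carry over. Pictures are saved under pics/ and viewed, and the job is handed in when it is done.

Besides the shell and the picture viewer there is one more tool, called after "Request:" as name(argument=value, ...) on one line, values as JSON. jog_arm: Moves the arm, as the interface text tells. Its arguments: {"type":"object","properties":{"plan":{"type":"array"},"grip":{"type":"number"},"squeeze":{"type":"number"}},"required":["plan"]}

```bash
mkdir -p pics; ls; cat > h.py <<'E'
import numpy as np, cv2
from rig import env, vision, close_job, spotter
def cam(n):
    c=vision.camera_info(n); R=cv2.Rodrigues(np.array(c["rvec"],float))[0]; return c,R,np.array(c["tvec"],float).ravel()
def cloud(n,depth,c,R,t):
    v,u=np.mgrid[0:480,0:640]
    if n=="wrist":
        dx=(u-c["cx"])/c["fx"];dy=(v-c["cy"])/c["fy"];r=np.hypot(dx,dy)+1e-9
        X=dx/r*np.tan(r)*depth;Y=dy/r*np.tan(r)*depth
    else:
        X=(u-c["cx"])/c["fx"]*depth;Y=(v-c["cy"])/c["fy"]*depth
    P=np.stack([X,Y,depth],-1)
    return (P-t)@R
def proj(p,n,c,R,t):
    q=R@np.array(p)+t
    if n=="wrist":
        rr=np.hypot(q[0],q[1]);th=np.arctan2(rr,q[2]);return c["cx"]+c["fx"]*th*q[0]/rr,c["cy"]+c["fy"]*th*q[1]/rr
    return c["cx"]+c["fx"]*q[0]/q[2],c["cy"]+c["fy"]*q[1]/q[2]
def save(n,img): cv2.imwrite("pics/"+n+".png",img[:,:,::-1])
E
python3 - <<'E'
from h import *
s=env.observe();print(s["time_s"],s["position"],s["tool_rot"],s["ft_force"],s["grip_width"])
for n in ["scene","top","wrist"]:
    im,d=vision.get_image(n);save(n+"0",im);np.savez(n+"0.npz",im=im,d=d)
    c,R,t=cam(n);print(n,c,-R.T@t)
E
```

```text
pics
0.0 [0.23592861 0.49644139 0.1926995 ] [[-9.03125645e-01  4.29375360e-01 -9.32070014e-04]
 [ 4.29376234e-01  9.03124968e-01 -1.15825065e-03]
 [ 3.44451412e-04 -1.44625458e-03 -9.99998895e-01]] [-0.72320286  0.81800205  0.27203587] 0.08539418350489413
scene {'fx': 477.91418637148575, 'fy': 477.91418637148575, 'cx': 324.78338798082007, 'cy': 241.795508511509, 'rvec': array([ 0.8695518 ,  2.54370221, -1.08552247]), 'tvec': array([ 0.37590843, -0.13575472,  1.18309688])} [0.86755919 0.52621409 0.72793853]
top {'fx': 447.89935414186704, 'fy': 447.89935414186704, 'cx': 314.0765872545725, 'cy': 245.8563698589756, 'rvec': array([ 2.1830401 , -2.15620974,  0.14368344]), 'tvec': array([-0.0079329 ,  0.45645261,  0.97677901])} [0.34074052 0.01374541 1.02284706]
wrist {'fx': 371.64829954431775, 'fy': 371.64829954431775, 'cx': 321.8298383362092, 'cy': 237.53158717942233, 'rvec': array([-2.42201364, -1.53129842, -0.24293784]), 'tvec': array([-0.55081969, -0.03956933,  0.37979507])} [0.16399164 0.53192239 0.3733332 ]
```

View pics/scene0.png

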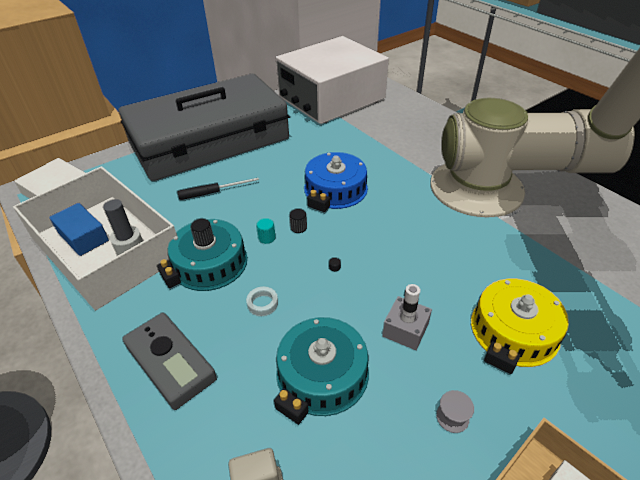

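View pics/top0.png

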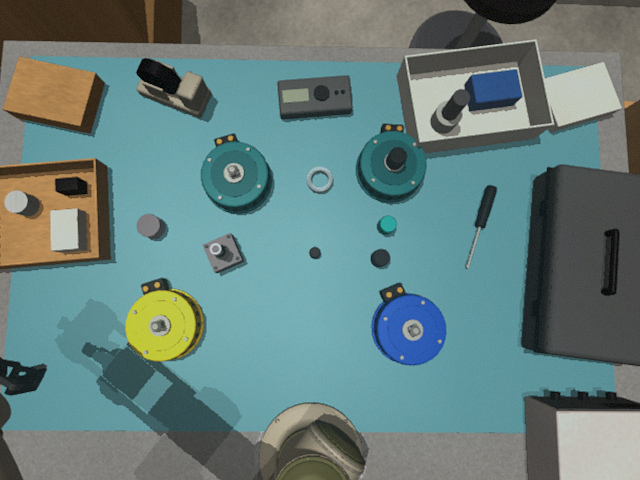

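View pics/wrist0.png

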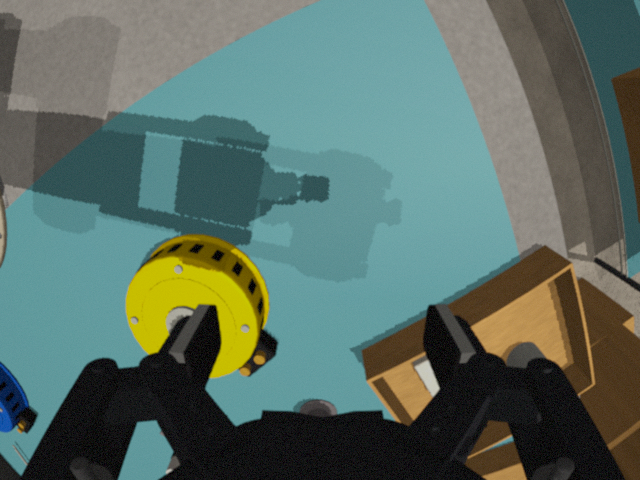

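The scene and top pictures show these candidates:
- **Transformers (top view):** teal with a bare stud at (236,172), teal already capped at (391,165), yellow at (164,325) and blue at (410,328). The teal bare-stud one fits the description.
- **Caps (top view):** black ribbed at (380,258), turquoise look-alike at (387,225) and small smooth cap at (315,253). The black ribbed one is meant.
- **Holder and thermometer:** at (223,252) in the top view and (410,310) in the scene view.

Next I measure, and enlarge the crops to confirm.

```bash
python3 - <<'E'
from h import *
crops=[]
for n in ["scene","top"]:
    im,d=vision.get_image(n); c,R,t=cam(n); P=cloud(n,d,c,R,t); np.savez(n+"1.npz",im=im,d=d,P=P)
    for q in ["cap","thermo","transformer","holder_mouth","stud_tip","seat","small_cap","solder_spool","tape_roll"]:
        try: r=spotter.trace(n,q)
        except Exception as e: print(n,q,e); continue
        for o in r[:5]:
            m=o["pixels"]&(d>0); p=P[m]
            if len(p)<5: continue
            zt=np.percentile(p[:,2],98); top=p[p[:,2]>zt-0.004]
            print(n,q,round(o["score"],2),np.round(o["rect"]),"mid",((top.min(0)+top.max(0))/2).round(4),"ztop",zt.round(4),"ext",(np.percentile(p,98,0)-np.percentile(p,2,0)).round(3))
im=np.load("scene1.npz")["im"];tp=np.load("top1.npz")["im"]
a=cv2.resize(im[190:280,240:360],(400,300),interpolation=3);b=cv2.resize(im[275:365,350:470],(400,300),interpolation=3)
e=cv2.resize(im[310:430,250:410],(400,300),interpolation=3);f=cv2.resize(tp[120:300,180:420],(400,300),interpolation=3)
save("crops",np.vstack([np.hstack([a,b]),np.hstack([e,f])]))
E
```

```text
scene cap 0.98 [257. 217. 276. 242.] mid [ 0.5108 -0.1662  0.0452] ztop 0.0464 ext [0.034 0.035 0.044]
scene cap 0.63 [289. 206. 306. 234.] mid [ 0.435  -0.1492  0.0455] ztop 0.047 ext [0.035 0.056 0.047]
scene thermo 0.82 [405. 284. 418. 320.] mid [0.4426 0.1997 0.1167] ztop 0.1182 ext [0.018 0.019 0.075]
scene transformer 0.94 [303. 149. 369. 213.] mid [ 0.2791 -0.2091  0.0873] ztop 0.0824 ext [0.153 0.135 0.077]
scene transformer 0.91 [273. 317. 367. 423.] mid [0.6146 0.1769 0.0867] ztop 0.0819 ext [0.156 0.136 0.077]
scene transformer 0.74 [472. 274. 568. 375.] mid [0.2836 0.3203 0.0871] ztop 0.0816 ext [0.156 0.137 0.075]
scene transformer 0.7 [153. 221. 246. 292.] mid [ 0.6437 -0.1745  0.1098] ztop 0.1106 ext [0.16  0.128 0.106]
scene holder_mouth 0.61 [386. 297. 431. 349.] mid [0.4425 0.2005 0.0662] ztop 0.0482 ext [0.076 0.076 0.044]
scene stud_tip 0.98 [271. 316. 368. 422.] mid [0.6146 0.1769 0.0868] ztop 0.0821 ext [0.155 0.136 0.076]
scene stud_tip 0.96 [471. 277. 567. 369.] mid [0.2836 0.3203 0.0871] ztop 0.0815 ext [0.158 0.137 0.076]
scene stud_tip 0.7 [305. 154. 368. 2
[... 2292 characters left out ...]
206. 362.] mid [0.2816 0.3205 0.0881] ztop 0.0835 ext [0.153 0.137 0.078]
top seat 0.58 [374. 283. 447. 366.] mid [ 0.278  -0.2119  0.0881] ztop 0.0841 ext [0.151 0.138 0.079]
top seat 0.34 [476. 184. 497. 238.] mid [ 0.555  -0.3957  0.0264] ztop 0.0278 ext [0.113 0.043 0.027]
top small_cap 0.6 [306. 247. 319. 257.] mid [ 0.4435 -0.0046  0.0221] ztop 0.0227 ext [0.027 0.025 0.023]
top solder_spool 0.59 [137. 211. 168. 239.] mid [0.4964 0.3644 0.0419] ztop 0.0427 ext [0.047 0.047 0.042]
top tape_roll 0.93 [309. 165. 332. 193.] mid [ 0.6144 -0.0131  0.0212] ztop 0.022 ext [0.055 0.057 0.023]
top tape_roll 0.64 [202. 235. 243. 272.] mid [0.4383 0.1979 0.0784] ztop 0.0492 ext [0.076 0.074 0.048]
```

View pics/crops.png

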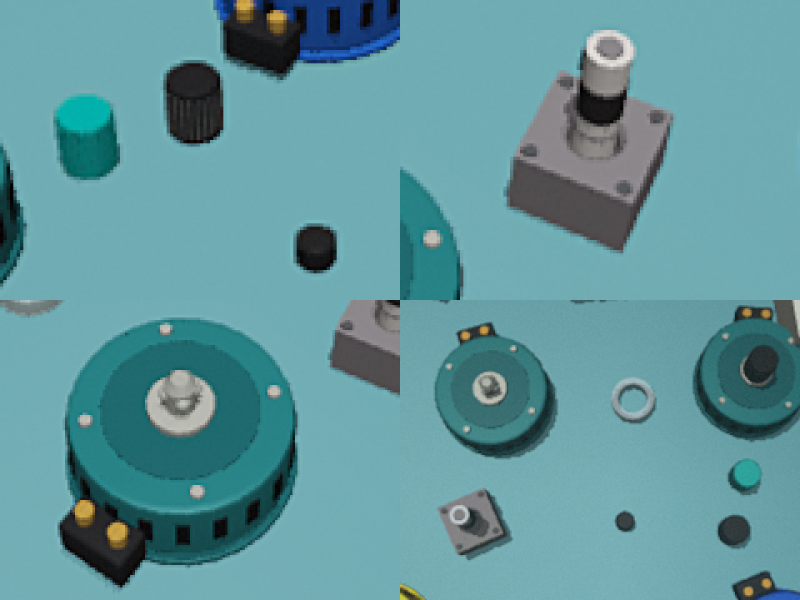

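The crops confirm the black ribbed cap (scene 297,221), the white thermometer in the grey holder (411,300) and the teal transformer with the bare stud (322,350). I align the tool with the world axes and go above the thermometer.

Request:
jog_arm(plan=[[[0, 0, 0, 0, 0, -0.74], [0, 0, 0, 0, 0, -0.74], [0, 0, 0, 0, 0, -0.74], [0, 0, 0, 0, 0, -0.74], [-0.64, -0.93, 0, 0, 0, 0], [-0.64, -0.93, 0, 0, 0, 0], [-0.64, -0.93, 0, 0, 0, 0], [-0.64, -0.93, 0, 0, 0, 0], [-0.64, -0.93, 0, 0, 0, 0], [-0.64, -0.93, 0, 0, 0, 0]]], grip=1)

```text
time_s: 2.15
position: [0.3906, 0.2719, 0.1935]
tool_rot: [[-1.0, -0.0, 0.0], [-0.0, 1.0, 0.0], [-0.0, 0.0, -1.0]]
ft_force: [0.5, 1.2, -0.3]
grip_width: 0.0853
```

Request:
jog_arm(plan=[[[-0.4, -0.6, 0, 0, 0, 0], [-0.2, -0.3, 0, 0, 0, 0], [0, 0, 0, 0, 0, 0], [0, 0, 0, 0, 0, 0]]])

```text
time_s: 2.55
position: [0.4133, 0.2382, 0.1933]
tool_rot: [[-1.0, -0.0, -0.0], [-0.0, 1.0, 0.0], [0.0, 0.0, -1.0]]
ft_force: [0.7, -0.3, -1.0]
grip_width: 0.0857
```

```bash
cat > look.py <<'E'
import sys
from h import *
def look(tag,qs=(),cams=("wrist",)):
    s=env.observe();print("t",round(s["time_s"],2),"p",s["position"].round(4),"R",s["tool_rot"].round(4).tolist(),"F",s["ft_force"].round(2),"g",round(s["grip_width"],4))
    for n in cams:
        c,R,t=cam(n); im,d=vision.get_image(n); save(tag+n,im);P=cloud(n,d,c,R,t);np.savez(tag+n+".npz",im=im,d=d,P=P)
        for q in qs:
            for o in spotter.trace(n,q)[:4]:
                m=o["pixels"]&(d>0);p=P[m]
                if len(p)<5: continue
                zt=np.percentile(p[:,2],97);top=p[p[:,2]>zt-0.004]
                print(n,q,round(o["score"],2),np.round(o["rect"]),"mid",((np.percentile(top,1,0)+np.percentile(top,99,0))/2).round(4),"med",np.median(top,0).round(4),"ext",(np.percentile(p,98,0)-np.percentile(p,2,0)).round(3))
E
python3 - <<'E'
from look import *
look("a",["thermo","holder_mouth","stud_tip"],["wrist","top","scene"])
E
```

```text
t 2.55 p [0.4133 0.2382 0.1933] R [[-1.0, -0.0004, -0.0003], [-0.0004, 1.0, 0.0003], [0.0003, 0.0003, -1.0]] F [ 0.65 -0.26 -0.96] g 0.0857
wrist thermo 0.86 [256. 219. 297. 278.] mid [0.4379 0.2015 0.1158] med [0.4374 0.2017 0.1154] ext [0.022 0.022 0.082]
wrist holder_mouth 0.95 [236. 182. 327. 271.] mid [0.4329 0.2017 0.0447] med [0.4282 0.2105 0.0448] ext [0.067 0.077 0.043]
wrist stud_tip 0.96 [327.   0. 496. 175.] mid [0.2816 0.3219 0.0866] med [0.2822 0.3199 0.0893] ext [0.141 0.136 0.082]
wrist stud_tip 0.75 [207. 301. 334. 423.] mid [0.5061 0.1945 0.1942] med [0.6045 0.18   0.0876] ext [0.118 0.128 0.082]
wrist stud_tip 0.74 [  0.  53.  28. 177.] mid [ 0.2997 -0.1424  0.0391] med [ 0.281 -0.136  0.038] ext [0.145 0.036 0.04 ]
top thermo 0.73 [216. 242. 226. 256.] mid [0.4392 0.1943 0.1166] med [0.4393 0.1961 0.1159] ext [0.022 0.015 0.085]
top holder_mouth 0.9 [210. 236. 246. 274.] mid [0.4383 0.1905 0.059 ] med [0.4297 0.1888 0.0455] ext [0.077 0.061 0.047]
top stud_tip 0.88 [199. 132. 272. 217.] mid [0.6098 0.1795 0.0792] med [0.6085 0.1742 0.0668] ext [0.159 0.137 0.079]
top stud_tip 0.71 [358. 124. 429. 206.] mid [ 0.6422 -0.1758  0.1096] med [ 0.6423 -0.1761  0.1096] ext [0.162 0.138 0.107]
top stud_tip 0.6 [138. 284. 207. 356.] mid [0.2893 0.2451 0.2815] med [0.2497 0.2645 0.0605] ext [0.147 0.127 0.061]
scene thermo 0.58 [401. 283. 422. 325.] mid [0.4414 0.1995 0.1164] med [0.4416 0.2    0.1162] ext [0.021 0.021 0.076]
scene holder_mouth 0.59 [385. 297. 434. 347.] mid [0.4416 0.1997 0.046 ] med [0.4484 0.2069 0.0456] ext [0.079 0.075 0.046]
scene stud_tip 0.9 [304. 151. 365. 212.] mid [ 0.2803 -0.2075  0.0825] med [ 0.283  -0.2068  0.0836] ext [0.154 0.135 0.077]
scene stud_tip 0.61 [272. 317. 368. 421.] mid [0.6116 0.1732 0.0798] med [0.619  0.1809 0.0679] ext [0.156 0.136 0.076]
scene stud_tip 0.58 [473. 279. 568. 372.] mid [0.2866 0.3237 0.0804] med [0.2902 0.3242 0.0684] ext [0.156 0.136 0.076]
```

View pics/awrist.png

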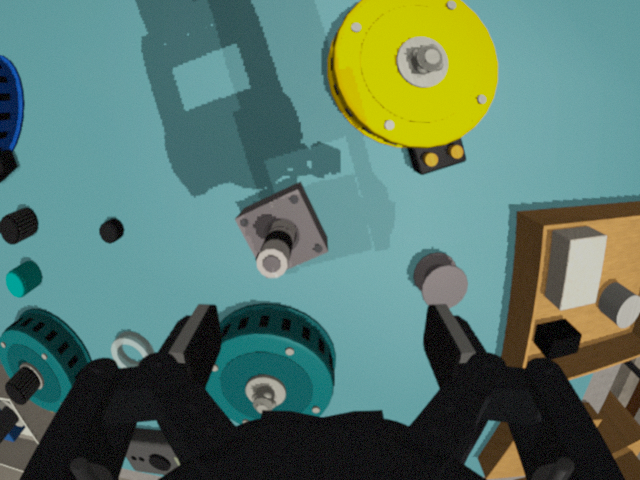

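The wrist view shows the thermometer at (275,255) and the stud at (265,395). The thermometer averages out at about (0.4395, 0.200). I go over it and descend.

Request:
jog_arm(plan=[[[-0.33, -0.48, 0, 0, 0, 0], [-0.33, -0.48, 0, 0, 0, 0], [0, 0, 0, 0, 0, 0], [0, 0, 0.6, 0, 0, 0], [0, 0, 0.6, 0, 0, 0], [0, 0, 0, 0, 0, 0], [0, 0, 0, 0, 0, 0]]])

```text
time_s: 3.85
position: [0.4402, 0.1995, 0.1459]
tool_rot: [[-1.0, -0.0, -0.0], [-0.0, 1.0, 0.0], [0.0, 0.0, -1.0]]
ft_force: [1.5, -0.4, -0.0]
grip_width: 0.0854
```

```bash
python3 - <<'E'
from look import *
look("b",["thermo","stud_tip"],["wrist","scene"])
E
```

```text
t 3.85 p [0.4402 0.1995 0.1459] R [[-1.0, -0.0004, -0.0001], [-0.0004, 1.0, 0.0001], [0.0001, 0.0001, -1.0]] F [ 1.48 -0.43 -0.01] g 0.0854
wrist thermo 0.72 [303. 203. 345. 271.] mid [0.4385 0.2015 0.1158] med [0.4377 0.2015 0.1153] ext [0.024 0.023 0.092]
wrist stud_tip 0.91 [  0.  25.  19. 153.] mid [ 0.2771 -0.1376  0.0262] med [ 0.2773 -0.1364  0.0251] ext [0.136 0.028 0.026]
wrist stud_tip 0.75 [374.   0. 564. 155.] mid [0.2822 0.3216 0.0874] med [0.283  0.3186 0.0891] ext [0.113 0.138 0.083]
wrist stud_tip 0.56 [223. 299. 374. 427.] mid [0.5262 0.1655 0.1599] med [0.6014 0.1798 0.0661] ext [0.093 0.135 0.063]
scene thermo 0.84 [400. 284. 420. 324.] mid [0.4414 0.1991 0.1167] med [0.4424 0.1997 0.1163] ext [0.022 0.029 0.078]
scene thermo 0.58 [290. 209. 308. 234.] mid [ 0.4347 -0.1509  0.0449] med [ 0.4347 -0.1497  0.0443] ext [0.034 0.038 0.045]
scene stud_tip 0.89 [304. 152. 368. 212.] mid [ 0.28   -0.2084  0.0816] med [ 0.2836 -0.2067  0.0834] ext [0.153 0.134 0.076]
scene stud_tip 0.87 [473. 276. 566. 371.] mid [0.2738 0.3205 0.0802] med [0.2898 0.3239 0.0684] ext [0.157 0.136 0.076]
scene stud_tip 0.68 [272. 316. 366. 420.] mid [0.6219 0.1882 0.0796] med [0.6191 0.181  0.0676] ext [0.157 0.138 0.077]
```

View pics/bwrist.png

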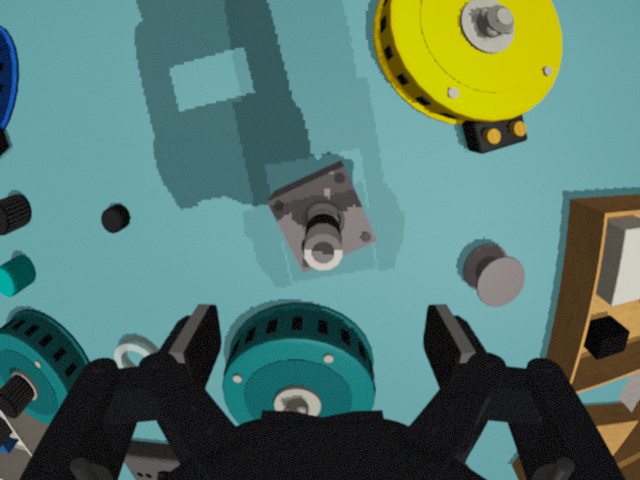

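The thermometer top, at (322,250), is centred between the jaws. I descend to the grip band and close.

Request:
jog_arm(plan=[[[0, 0, 0.5, 0, 0, 0], [0, 0, 0.5, 0, 0, 0], [0, 0, 0.5, 0, 0, 0], [0, 0, 0.4, 0, 0, 0], [0, 0, 0.2, 0, 0, 0], [0, 0, 0, 0, 0, 0], [0, 0, 0, 0, 0, 0]]])

```text
time_s: 4.85
position: [0.4407, 0.1992, 0.062]
tool_rot: [[-1.0, -0.0, 0.001], [-0.0, 1.0, 0.0], [-0.001, 0.0, -1.0]]
ft_force: [-0.7, 0.4, -0.2]
grip_width: 0.0852
```

Request:
jog_arm(plan=[[[0, 0, 0, 0, 0, 0], [0, 0, 0, 0, 0, 0], [0, 0, 0, 0, 0, 0], [0, 0, 0, 0, 0, 0], [0, 0, 0, 0, 0, 0], [0, 0, 0, 0, 0, 0], [0, 0, 0, 0, 0, 0], [0, 0, 0, 0, 0, 0]]], grip=-1, squeeze=35)

```text
time_s: 5.65
position: [0.4405, 0.1992, 0.0616]
tool_rot: [[-1.0, -0.0, 0.001], [-0.0, 1.0, 0.0], [-0.001, 0.0, -1.0]]
ft_force: [-0.6, -0.3, 5.3]
grip_width: 0.0222
```

```bash
python3 - <<'E'
from look import *
look("c",["thermo"],["wrist","scene"])
i=np.load("cscene.npz")["im"];save("cc",cv2.resize(i[230:380,330:530],(800,600),interpolation=3))
E
```

```text
t 5.65 p [0.4405 0.1992 0.0616] R [[-1.0, -0.0002, 0.0008], [-0.0002, 1.0, 0.0001], [-0.0008, 0.0001, -1.0]] F [-0.6  -0.3   5.27] g 0.0222
wrist thermo 0.57 [294. 238. 353. 350.] mid [0.4381 0.2002 0.1157] med [0.4367 0.2001 0.1153] ext [0.022 0.022 0.079]
scene thermo 0.67 [402. 284. 418. 323.] mid [0.4431 0.1959 0.1166] med [0.4455 0.1954 0.1162] ext [0.021 0.023 0.079]
```

View pics/cc.png

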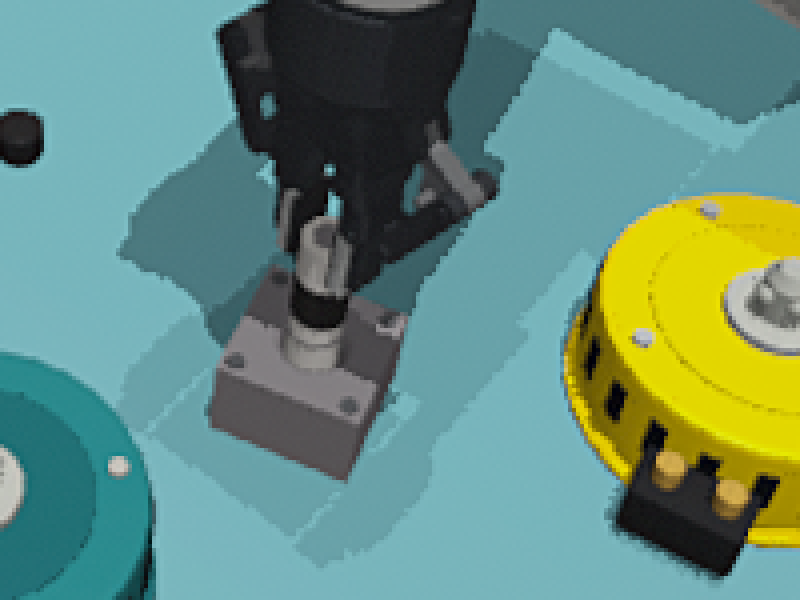

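View pics/cwrist.png

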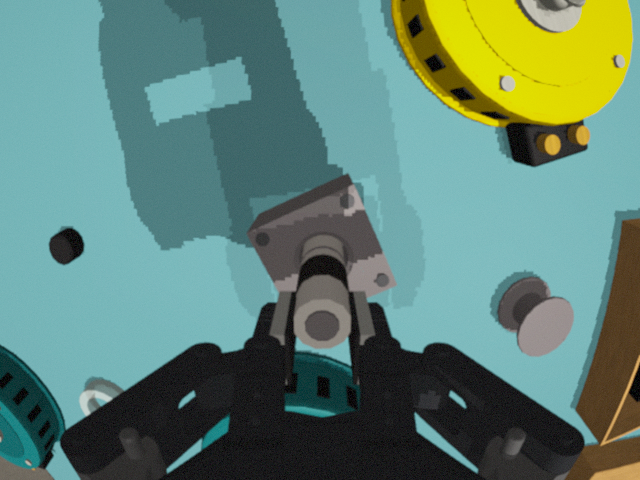

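The fingers are closed on the thermometer just above the middle of the band (opening 22 mm). I lift straight up.

Request:
jog_arm(plan=[[[0, 0, -0.2, 0, 0, 0], [0, 0, -0.4, 0, 0, 0], [0, 0, -0.6, 0, 0, 0], [0, 0, -0.6, 0, 0, 0], [0, 0, -0.6, 0, 0, 0], [0, 0, -0.6, 0, 0, 0], [0, 0, -0.6, 0, 0, 0], [0, 0, -0.4, 0, 0, 0], [0, 0, -0.2, 0, 0, 0], [0, 0, 0, 0, 0, 0]]])

```text
time_s: 6.85
position: [0.4403, 0.1992, 0.2299]
tool_rot: [[-1.0, -0.0, 0.001], [-0.0, 1.0, 0.0], [-0.001, 0.0, -1.0]]
ft_force: [-0.0, -0.2, -1.7]
grip_width: 0.0223
```

```bash
python3 - <<'E'
from look import *
look("d",["thermo","stud_tip"],["wrist","scene"])
i=np.load("dscene.npz")["im"];save("dc",cv2.resize(i[190:430,240:560],(800,600),interpolation=3))
E
```

```text
t 6.85 p [0.4403 0.1992 0.2299] R [[-1.0, -0.0002, 0.001], [-0.0002, 1.0, 0.0002], [-0.001, 0.0002, -1.0]] F [-0.01 -0.18 -1.69] g 0.0223
wrist thermo 0.89 [296. 229. 354. 349.] mid [0.438  0.2003 0.284 ] med [0.4367 0.2005 0.2834] ext [0.022 0.022 0.095]
wrist stud_tip 0.98 [  2.  31.  64. 158.] mid [ 0.2778 -0.1671  0.0609] med [ 0.2788 -0.1699  0.0603] ext [0.153 0.06  0.057]
wrist stud_tip 0.87 [364.   0. 516. 144.] mid [0.2813 0.3221 0.0865] med [0.2825 0.3192 0.0892] ext [0.132 0.136 0.081]
wrist stud_tip 0.71 [240. 270. 352. 402.] mid [0.5227 0.1914 0.1996] med [0.6064 0.1787 0.0929] ext [0.161 0.122 0.089]
wrist stud_tip 0.62 [440. 220. 490. 270.] mid [0.4963 0.3667 0.0399] med [0.496  0.3657 0.04  ] ext [0.045 0.046 0.039]
scene thermo 0.94 [414. 207. 433. 268.] mid [0.4423 0.1979 0.2889] med [0.4451 0.1957 0.2827] ext [0.021 0.025 0.11 ]
scene thermo 0.37 [287. 209. 306. 236.] mid [ 0.4347 -0.1511  0.0447] med [ 0.4353 -0.1495  0.0441] ext [0.037 0.037 0.045]
scene stud_tip 0.89 [305. 152. 368. 213.] mid [ 0.2794 -0.208   0.0822] med [ 0.283  -0.2069  0.083 ] ext [0.154 0.136 0.078]
scene stud_tip 0.58 [271. 314. 365. 420.] mid [0.6209 0.1778 0.08  ] med [0.6188 0.1813 0.068 ] ext [0.154 0.136 0.076]
```

View pics/dc.png

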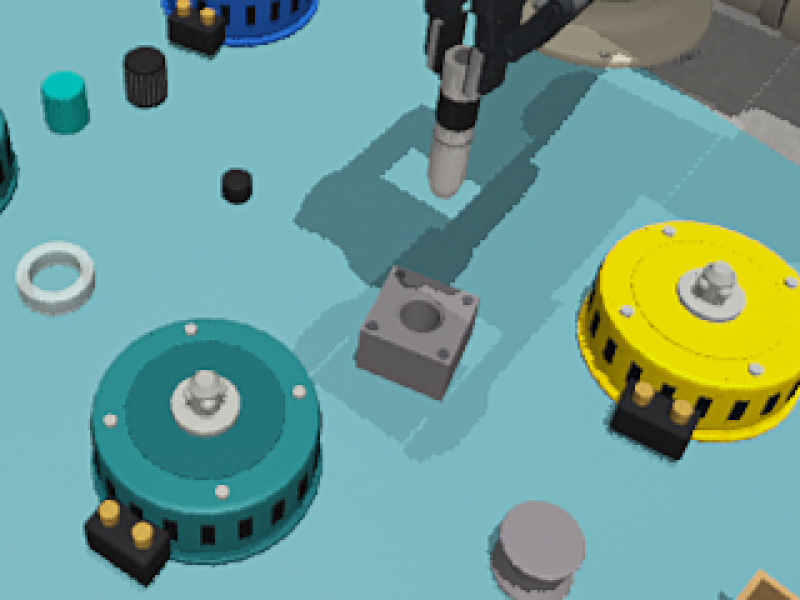

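The thermometer hangs upright in the fingers, lens at about z 0.173. I move it over the stud (+0.1725, −0.023).

Request:
jog_arm(plan=[[[-0.2, -0.03, 0, 0, 0, 0], [-0.5, -0.07, 0, 0, 0, 0], [-0.8, -0.1, 0, 0, 0, 0], [-0.8, -0.1, 0, 0, 0, 0], [-0.8, -0.1, 0, 0, 0, 0], [-0.6, -0.1, 0, 0, 0, 0], [-0.4, -0.05, 0, 0, 0, 0], [-0.2, -0.03, 0, 0, 0, 0], [0, 0, 0, 0, 0, 0], [0, 0, 0, 0, 0, 0]]])

```text
time_s: 8.15
position: [0.6118, 0.1761, 0.2292]
tool_rot: [[-1.0, -0.0, -0.0], [-0.0, 1.0, 0.0], [0.0, 0.0, -1.0]]
ft_force: [-0.8, 0.4, -1.6]
grip_width: 0.0224
```

```bash
python3 - <<'E'
from look import *
look("e",["thermo","stud_tip"],["scene","top"])
i=np.load("escene.npz")["im"];j=np.load("etop.npz")["im"];save("ec",np.hstack([cv2.resize(i[190:430,220:380],(400,600),interpolation=3),cv2.resize(j[90:330,160:320],(400,600),interpolation=3)]))
E
```

```text
t 8.15 p [0.6118 0.1761 0.2292] R [[-1.0, -0.0004, -0.0005], [-0.0004, 1.0, 0.0], [0.0005, 0.0, -1.0]] F [-0.78  0.36 -1.63] g 0.0224
scene thermo 0.8 [312. 252. 330. 315.] mid [0.6176 0.1723 0.2828] med [0.619  0.1725 0.2831] ext [0.088 0.122 0.282]
scene stud_tip 0.89 [271. 317. 370. 420.] mid [0.6143 0.1872 0.08  ] med [0.6187 0.1811 0.0677] ext [0.156 0.138 0.077]
scene stud_tip 0.75 [344. 156. 369. 207.] mid [ 0.3995 -0.0066  0.2304] med [ 0.2418 -0.1712  0.0613] ext [0.093 0.076 0.061]
scene stud_tip 0.6 [470. 279. 568. 371.] mid [0.2882 0.3335 0.0799] med [0.2898 0.3242 0.0681] ext [0.156 0.137 0.075]
top stud_tip 0.71 [219. 137. 269. 217.] mid [0.5928 0.15   0.27  ] med [0.6052 0.1665 0.0658] ext [0.142 0.096 0.067]
top stud_tip 0.57 [371. 284. 446. 365.] mid [ 0.2782 -0.2047  0.0801] med [ 0.2777 -0.2089  0.0678] ext [0.153 0.139 0.082]
```

View pics/ec.png

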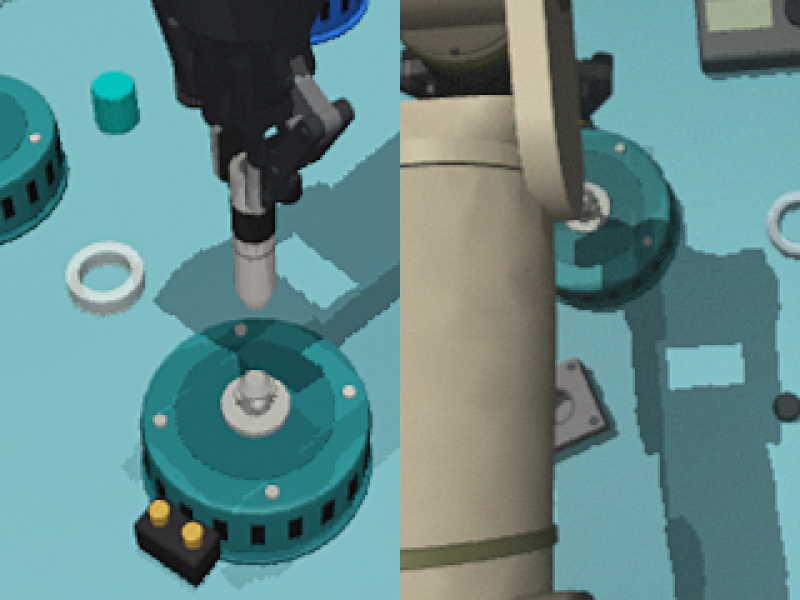

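The scene crop shows the lens directly above the stud, about 8 cm up. I hold still for 1.2 s and then check the alignment numerically.

Request:
jog_arm(plan=[[[0, 0, 0, 0, 0, 0], [0, 0, 0, 0, 0, 0], [0, 0, 0, 0, 0, 0], [0, 0, 0, 0, 0, 0], [0, 0, 0, 0, 0, 0], [0, 0, 0, 0, 0, 0], [0, 0, 0, 0, 0, 0], [0, 0, 0, 0, 0, 0], [0, 0, 0, 0, 0, 0], [0, 0, 0, 0, 0, 0]]])

```text
time_s: 9.45
position: [0.6122, 0.176, 0.2293]
tool_rot: [[-1.0, -0.0, -0.0], [-0.0, 1.0, -0.0], [0.0, -0.0, -1.0]]
ft_force: [0.4, -0.2, -1.5]
grip_width: 0.0224
```

```bash
python3 - <<'E'
from look import *
look("f",[],["scene"])
z=np.load("fscene.npz");P=z["P"];u0=(slice(240,380),slice(300,345))
p=P[u0].reshape(-1,3);p=p[np.hypot(p[:,0]-.613,p[:,1]-.176)<0.035]
for a,b in [(.178,.185),(.19,.2),(.2,.21),(.225,.24),(.26,.28),(.075,.08),(.084,.1),(.088,.1)]:
    q=p[(p[:,2]>a)&(p[:,2]<b)]; print(a,b,len(q),q.mean(0).round(4),(q.max(0)-q.min(0)).round(3)) if len(q) else 0
print(p[p[:,2]>.12][:,2].min())
E
```

```text
t 9.45 p [0.6122 0.176  0.2293] R [[-1.0, -0.0002, -0.0], [-0.0002, 1.0, -0.0], [0.0, -0.0, -1.0]] F [ 0.35 -0.19 -1.51] g 0.0224
0.178 0.185 20 [0.618  0.1824 0.1817] [0.013 0.011 0.006]
0.19 0.2 72 [0.6178 0.1824 0.1952] [0.02  0.019 0.01 ]
0.2 0.21 75 [0.6177 0.1828 0.2051] [0.02  0.017 0.01 ]
0.225 0.24 118 [0.6177 0.1826 0.2317] [0.021 0.021 0.015]
0.26 0.28 170 [0.6221 0.1798 0.2721] [0.018 0.041 0.02 ]
0.075 0.08 17 [0.6187 0.1803 0.0779] [0.025 0.017 0.004]
0.084 0.1 138 [0.6158 0.178  0.0902] [0.02  0.024 0.012]
0.088 0.1 100 [0.6155 0.177  0.0918] [0.019 0.019 0.008]
0.17415395185945562
```

The lens is aligned with the stud to within about 2 mm, vertical and still for over 1 s. I reverse the path to the holder.

Request:
jog_arm(plan=[[[0.2, 0.03, 0, 0, 0, 0], [0.4, 0.05, 0, 0, 0, 0], [0.6, 0.1, 0, 0, 0, 0], [0.8, 0.1, 0, 0, 0, 0], [0.8, 0.1, 0, 0, 0, 0], [0.8, 0.1, 0, 0, 0, 0], [0.5, 0.07, 0, 0, 0, 0], [0.2, 0.03, 0, 0, 0, 0], [0, 0, 0, 0, 0, 0], [0, 0, 0, 0, 0, 0]]])

```text
time_s: 10.5
position: [0.4409, 0.1991, 0.2294]
tool_rot: [[-1.0, -0.0, 0.001], [-0.0, 1.0, 0.0], [-0.001, 0.0, -1.0]]
ft_force: [0.5, 0.6, -1.3]
grip_width: 0.0224
```

Request:
jog_arm(plan=[[[0, 0, 0.2, 0, 0, 0], [0, 0, 0.5, 0, 0, 0], [0, 0, 0.7, 0, 0, 0], [0, 0, 0.7, 0, 0, 0], [0, 0, 0.5, 0, 0, 0], [0, 0, 0.2, 0, 0, 0], [0, 0, 0, 0, 0, 0], [0, 0, 0, 0, 0, 0]]])

```text
time_s: 11.3
position: [0.4409, 0.1992, 0.1179]
tool_rot: [[-1.0, -0.0, 0.001], [-0.0, 1.0, 0.0], [-0.001, 0.0, -1.0]]
ft_force: [0.2, 0.1, 0.2]
grip_width: 0.0227
```

```bash
python3 - <<'E'
from look import *
look("g",["thermo"],["wrist","scene"])
i=np.load("gscene.npz")["im"];j=np.load("gwrist.npz")["im"];save("gc",np.hstack([cv2.resize(i[230:350,360:480],(400,400),interpolation=3),cv2.resize(j[150:350,220:420],(400,400),interpolation=3)]))
E
```

```text
t 11.3 p [0.4409 0.1992 0.1179] R [[-1.0, -0.0, 0.0011], [-0.0, 1.0, 0.0002], [-0.0011, 0.0002, -1.0]] F [0.2  0.11 0.23] g 0.0227
wrist thermo 0.84 [294. 231. 353. 349.] mid [0.4387 0.2004 0.1719] med [0.4374 0.2005 0.1715] ext [0.022 0.022 0.093]
scene thermo 0.88 [403. 263. 421. 315.] mid [0.444  0.1956 0.1728] med [0.4461 0.1948 0.1724] ext [0.016 0.022 0.102]
```

View pics/gc.png

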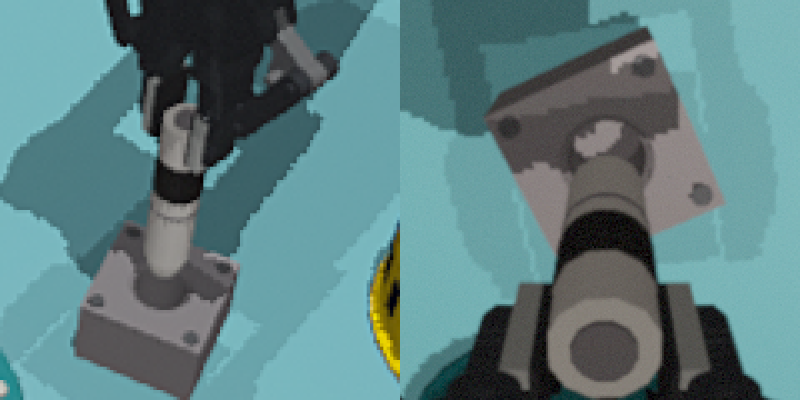

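The lens is over the hole, 16 mm above the mouth. I lower it gently.

Request:
jog_arm(plan=[[[0, 0, 0.2, 0, 0, 0], [0, 0, 0.2, 0, 0, 0], [0, 0, 0.2, 0, 0, 0], [0, 0, 0.2, 0, 0, 0], [0, 0, 0.2, 0, 0, 0], [0, 0, 0.2, 0, 0, 0], [0, 0, 0.1, 0, 0, 0], [0, 0, 0.05, 0, 0, 0], [0, 0, 0, 0, 0, 0], [0, 0, 0, 0, 0, 0]]])

```text
time_s: 12.5
position: [0.4404, 0.1992, 0.0636]
tool_rot: [[-1.0, -0.0, 0.001], [-0.0, 1.0, 0.0], [-0.001, 0.0, -1.0]]
ft_force: [-0.6, 0.8, -1.1]
grip_width: 0.0222
```

Only 2 mm are left, with no resistance. I release it slowly.

Request:
jog_arm(plan=[[[0, 0, 0.04, 0, 0, 0], [0, 0, 0, 0, 0, 0], [0, 0, 0, 0, 0, 0]]])

```text
time_s: 12.8
position: [0.4402, 0.1991, 0.0618]
tool_rot: [[-1.0, -0.0, 0.0], [-0.0, 1.0, 0.0], [-0.0, 0.0, -1.0]]
ft_force: [-0.6, -0.6, -1.3]
grip_width: 0.0222
```

Request:
jog_arm(plan=[[[0, 0, 0, 0, 0, 0], [0, 0, 0, 0, 0, 0], [0, 0, 0, 0, 0, 0], [0, 0, 0, 0, 0, 0], [0, 0, 0, 0, 0, 0], [0, 0, 0, 0, 0, 0], [0, 0, 0, 0, 0, 0]]], grip=1)

```text
time_s: 13.5
position: [0.4402, 0.1991, 0.0617]
tool_rot: [[-1.0, -0.0, 0.0], [-0.0, 1.0, -0.0], [-0.0, -0.0, -1.0]]
ft_force: [0.7, 0.1, -0.2]
grip_width: 0.0852
```

```bash
python3 - <<'E'
from look import *
look("i",["thermo"],["wrist","scene"])
i=np.load("iscene.npz")["im"];j=np.load("iwrist.npz")["im"];save("ic",np.hstack([cv2.resize(i[230:350,360:480],(400,400),interpolation=3),cv2.resize(j[150:350,220:420],(400,400),interpolation=3)]))
E
```

```text
t 13.5 p [0.4402 0.1991 0.0617] R [[-1.0, -0.0002, 0.0], [-0.0002, 1.0, -0.0], [-0.0, -0.0, -1.0]] F [ 0.75  0.14 -0.17] g 0.0852
wrist thermo 0.76 [291. 236. 355. 348.] mid [0.4378 0.2008 0.1158] med [0.4366 0.2009 0.1153] ext [0.021 0.022 0.078]
scene thermo 0.7 [403. 284. 420. 322.] mid [0.4413 0.2    0.1168] med [0.4425 0.1997 0.1162] ext [0.02  0.021 0.077]
```

View pics/ic.png

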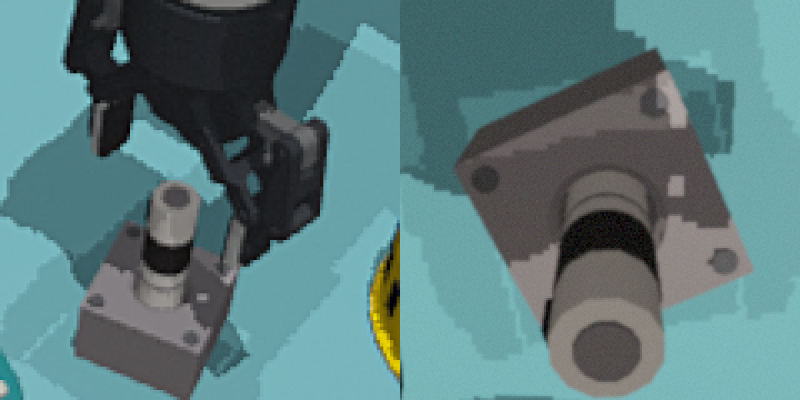

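The thermometer is back in its holder (top z 0.116, as at the start) and clear of the fingers. I go up and over to the cap.

Request:
jog_arm(plan=[[[0, 0, -0.3, 0, 0, 0], [0, 0, -0.7, 0, 0, 0], [0, 0, -0.8, 0, 0, 0], [0, 0, -0.8, 0, 0, 0], [0, 0, -0.7, 0, 0, 0], [0, 0, -0.2, 0, 0, 0], [0, -0.3, 0, 0, 0, 0], [0, -0.7, 0, 0, 0, 0], [0.1, -0.9, 0, 0, 0, 0], [0.07, -0.9, 0, 0, 0, 0]]])

```text
time_s: 14.7
position: [0.4322, 0.0855, 0.1999]
tool_rot: [[-1.0, -0.001, -0.003], [-0.001, 1.0, 0.0], [0.003, 0.0, -1.0]]
ft_force: [1.0, -0.3, 0.3]
grip_width: 0.0855
```

Request:
jog_arm(plan=[[[0, -0.9, 0, 0, 0, 0], [0, -0.9, 0, 0, 0, 0], [0, -0.9, 0, 0, 0, 0], [0, -0.9, 0, 0, 0, 0], [0, -0.9, 0, 0, 0, 0], [0, -0.7, 0, 0, 0, 0], [0, -0.5, 0, 0, 0, 0], [0, -0.2, 0, 0, 0, 0], [0, 0, 0, 0, 0, 0], [0, 0, 0, 0, 0, 0]]])

```text
time_s: 15.7
position: [0.4331, -0.1482, 0.2011]
tool_rot: [[-1.0, -0.0, -0.001], [-0.0, 1.0, 0.001], [0.001, 0.001, -1.0]]
ft_force: [0.3, -0.5, -0.3]
grip_width: 0.0855
```

```bash
python3 - <<'E'
from look import *
look("j",["cap","thermo"],["wrist","scene"])
E
```

```text
t 15.7 p [ 0.4331 -0.1482  0.2011] R [[-1.0, -0.0004, -0.001], [-0.0004, 1.0, 0.0009], [0.001, 0.0009, -1.0]] F [ 0.32 -0.55 -0.34] g 0.0855
wrist cap 0.87 [298. 180. 342. 227.] mid [ 0.4319 -0.1487  0.0436] med [ 0.4313 -0.1482  0.0438] ext [0.036 0.035 0.039]
wrist cap 0.68 [288. 247. 324. 296.] mid [ 0.5059 -0.1647  0.0435] med [ 0.5049 -0.1644  0.0438] ext [0.034 0.034 0.039]
wrist thermo 0.92 [605. 209. 640. 240.] mid [0.4392 0.1896 0.1002] med [0.4398 0.1896 0.0998] ext [0.023 0.015 0.062]
scene cap 0.73 [288. 210. 306. 233.] mid [ 0.4343 -0.1494  0.0446] med [ 0.435  -0.1496  0.0443] ext [0.035 0.034 0.043]
scene cap 0.66 [256. 216. 274. 241.] mid [ 0.5095 -0.1648  0.045 ] med [ 0.5102 -0.1642  0.0445] ext [0.033 0.037 0.044]
scene cap 0.27 [435. 390. 474. 431.] mid [0.5008 0.3652 0.041 ] med [0.5009 0.3656 0.0407] ext [0.045 0.046 0.04 ]
scene thermo 0.78 [403. 287. 418. 323.] mid [0.4421 0.1996 0.1168] med [0.4426 0.2006 0.1164] ext [0.018 0.022 0.075]
```

View pics/jwrist.png

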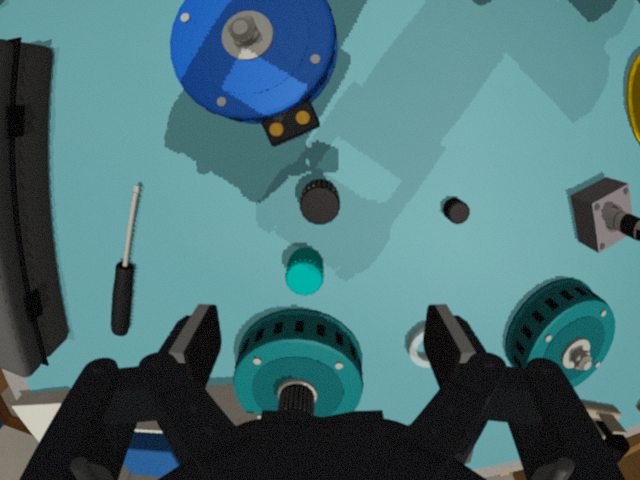

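The wrist view shows the black ribbed cap at (320,203), centred between the jaws, with the turquoise one at (304,272) to be left alone. The fingers straddle it in y, clear of the others. I descend.

Request:
jog_arm(plan=[[[0, -0.02, 0.3, 0, 0, 0], [0, 0, 0.6, 0, 0, 0], [0, 0, 0.7, 0, 0, 0], [0, 0, 0.7, 0, 0, 0], [0, 0, 0.7, 0, 0, 0], [0, 0, 0.5, 0, 0, 0], [0, 0, 0.4, 0, 0, 0], [0, 0, 0.2, 0, 0, 0], [0, 0, 0.1, 0, 0, 0], [0, 0, 0, 0, 0, 0]]])

```text
time_s: 17.0
position: [0.4336, -0.1496, 0.0338]
tool_rot: [[-1.0, -0.0, 0.0], [-0.0, 1.0, -0.0], [-0.0, -0.0, -1.0]]
ft_force: [0.1, -0.5, -0.7]
grip_width: 0.0853
```

```bash
python3 - <<'E'
from look import *
look("k",["cap"],["wrist","scene"])
i=np.load("kscene.npz")["im"];j=np.load("kwrist.npz")["im"];save("kc",np.hstack([cv2.resize(i[150:270,240:360],(400,400),interpolation=3),cv2.resize(j[150:430,180:460],(400,400),interpolation=3)]))
E
```

```text
t 17.0 p [ 0.4336 -0.1496  0.0338] R [[-1.0, -0.0004, 0.0001], [-0.0004, 1.0, -0.0001], [-0.0001, -0.0001, -1.0]] F [ 0.12 -0.46 -0.69] g 0.0853
wrist cap 0.84 [281. 224. 355. 312.] mid [ 0.4311 -0.149   0.0433] med [ 0.4302 -0.1492  0.0438] ext [0.034 0.034 0.039]
wrist cap 0.63 [262. 328. 328. 412.] mid [ 0.5052 -0.1646  0.0431] med [ 0.5034 -0.1645  0.0438] ext [0.033 0.035 0.041]
scene cap 0.69 [290. 209. 308. 235.] mid [ 0.4342 -0.1504  0.0448] med [ 0.4347 -0.1498  0.0443] ext [0.036 0.036 0.044]
scene cap 0.58 [256. 218. 273. 244.] mid [ 0.5102 -0.1664  0.0446] med [ 0.5104 -0.1663  0.0445] ext [0.034 0.052 0.044]
```

View pics/kc.png

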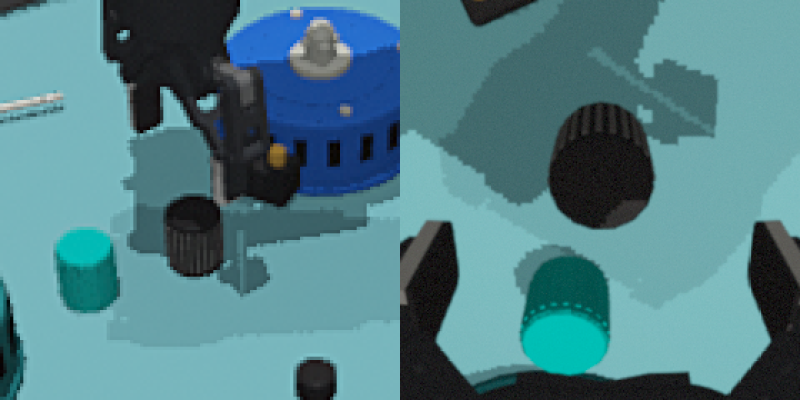

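Request:
jog_arm(plan=[[[0, 0, 0.2, 0, 0, 0], [0, 0, 0.2, 0, 0, 0], [0, 0, 0.2, 0, 0, 0], [0, 0, 0.08, 0, 0, 0], [0, 0, 0, 0, 0, 0], [0, 0, 0, 0, 0, 0]]])

```text
time_s: 17.8
position: [0.4335, -0.1497, 0.0065]
tool_rot: [[-1.0, -0.0, -0.0], [-0.0, 1.0, 0.0], [0.0, 0.0, -1.0]]
ft_force: [0.4, 0.3, 0.3]
grip_width: 0.0854
```

Request:
jog_arm(plan=[[[0, 0, 0, 0, 0, 0], [0, 0, 0, 0, 0, 0], [0, 0, 0, 0, 0, 0], [0, 0, 0, 0, 0, 0], [0, 0, 0, 0, 0, 0], [0, 0, 0, 0, 0, 0], [0, 0, 0, 0, 0, 0], [0, 0, 0, 0, 0, 0]]], grip=-1, squeeze=90)

```text
time_s: 18.6
position: [0.4335, -0.1496, 0.0065]
tool_rot: [[-1.0, -0.0, 0.0], [-0.0, 1.0, -0.0], [-0.0, -0.0, -1.0]]
ft_force: [0.1, -0.3, -0.7]
grip_width: -0.0001
```

```bash
python3 - <<'E'
from look import *
look("l",["cap"],["wrist","scene"])
i=np.load("lscene.npz")["im"];j=np.load("lwrist.npz")["im"];save("lc",np.hstack([cv2.resize(i[150:270,240:360],(400,400),interpolation=3),cv2.resize(j[150:430,180:460],(400,400),interpolation=3)]))
E
```

```text
t 18.6 p [ 0.4335 -0.1496  0.0065] R [[-1.0, -0.0002, 0.0], [-0.0002, 1.0, -0.0], [-0.0, -0.0, -1.0]] F [ 0.09 -0.35 -0.66] g -0.0001
wrist cap 0.86 [315. 381. 330. 416.] mid [ 0.434  -0.1489  0.1038] med [ 0.4427 -0.1504  0.0914] ext [0.064 0.007 0.075]
wrist cap 0.83 [277. 237. 363. 322.] mid [ 0.4247 -0.1489  0.0432] med [ 0.4221 -0.1496  0.0437] ext [0.021 0.035 0.04 ]
scene cap 0.77 [288. 211. 309. 232.] mid [ 0.4359 -0.1461  0.0447] med [ 0.4387 -0.1427  0.0439] ext [0.034 0.028 0.044]
scene cap 0.71 [254. 218. 274. 241.] mid [ 0.5104 -0.1654  0.0448] med [ 0.5099 -0.1654  0.0444] ext [0.035 0.042 0.046]
```

View pics/lc.png

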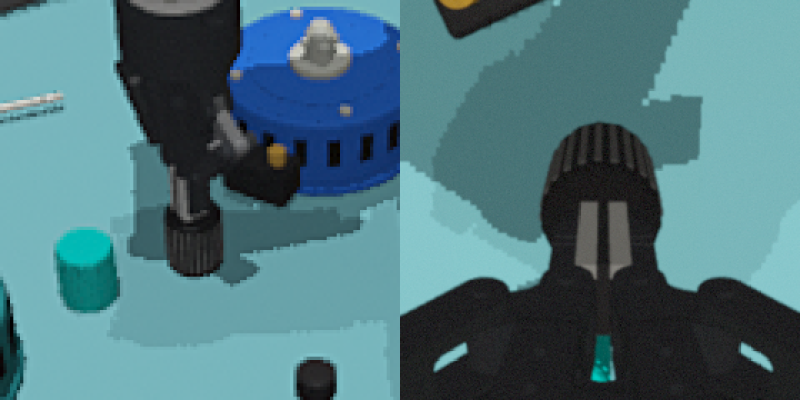

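The fingers shut on nothing (opening 0). They seem to end at the cap's top, though the reported TCP is at z 6.5 mm. I measure where the fingertips really are before moving.

```bash
python3 - <<'E'
from look import *
for n in ["wrist","scene"]:
    z=np.load("l"+n+".npz");P=z["P"];im=z["im"].astype(int)
    m=(np.abs(P[...,1]+.1496)<.035)&(np.abs(P[...,0]-.4335)<.045)&(P[...,2]>.02)&(P[...,2]<.16)&(z["d"]>0)
    p=P[m];
    for a in np.arange(.04,.14,.01):
        q=p[(p[:,2]>=a)&(p[:,2]<a+.01)]
        if len(q): print(n,round(a,3),len(q),q.min(0).round(3),q.max(0).round(3))
    # grey pads
    g=m&(im.max(2)>80)&(np.ptp(im,axis=2)<25)
    q=P[g]; print("pads",len(q),q.min(0).round(4),q.max(0).round(4))
z=np.load("lwrist.npz")
save("lw",cv2.resize(z["im"][200:350,250:400],(600,600),interpolation=0))
vv=[(u,v,np.round(z["P"][v,u],4).tolist(),z["im"][v,u].tolist()) for u,v in [(313,290),(313,295),(313,300),(313,310),(313,320),(313,330),(330,295),(330,310),(322,275),(322,285)]]
for x in vv: print(x)
E
```

```text
wrist 0.04 2548 [ 0.412 -0.167  0.04 ] [ 0.442 -0.13   0.05 ]
wrist 0.05 728 [ 0.421 -0.162  0.05 ] [ 0.427 -0.135  0.06 ]
wrist 0.06 913 [ 0.421 -0.162  0.06 ] [ 0.427 -0.135  0.07 ]
wrist 0.07 876 [ 0.421 -0.162  0.07 ] [ 0.427 -0.135  0.08 ]
wrist 0.08 1689 [ 0.419 -0.177  0.08 ] [ 0.446 -0.119  0.09 ]
wrist 0.09 4860 [ 0.419 -0.185  0.09 ] [ 0.445 -0.115  0.1  ]
wrist 0.1 5665 [ 0.416 -0.185  0.1  ] [ 0.443 -0.115  0.11 ]
wrist 0.11 4671 [ 0.415 -0.185  0.11 ] [ 0.443 -0.115  0.12 ]
wrist 0.12 5091 [ 0.415 -0.175  0.12 ] [ 0.425 -0.122  0.13 ]
wrist 0.13 7520 [ 0.412 -0.183  0.13 ] [ 0.425 -0.115  0.14 ]
pads 1262 [ 0.4208 -0.1682  0.0264] [ 0.4336 -0.1299  0.0878]
scene 0.04 108 [ 0.415 -0.166  0.04 ] [ 0.453 -0.131  0.05 ]
scene 0.05 37 [ 0.43  -0.157  0.05 ] [ 0.447 -0.137  0.06 ]
scene 0.06 40 [ 0.428 -0.165  0.06 ] [ 0.447 -0.135  0.07 ]
scene 0.07 34 [ 0.43  -0.158  0.07 ] [ 0.447 -0.136  0.079]
scene 0.08 26 [ 0.428 -0.164  0.08 ] [ 0.449 -0.127  0.09 ]
scene 0.09 82 [ 0.426 -0.184  0.09 ] [ 0.45  -0.115  0.1  ]
scene 0.1 50 [ 0.432 -0.184  0.1  ] [ 0.451 -0.116  0.11 ]
scene 0.11 78 [ 0.426 -0.185  0.11 ] [ 0.454 -0.116  0.12 ]
scene 0.12 51 [ 0.43  -0.168  0.121] [ 0.453 -0.123  0.13 ]
scene 0.13 59 [ 0.435 -0.171  0.13 ] [ 0.454 -0.117  0.14 ]
pads 44 [ 0.4387 -0.1575  0.0442] [ 0.4473 -0.1417  0.0818]
(313, 290, [0.4239, -0.1521, 0.0441], [43, 45, 45])
(313, 295, [0.4217, -0.1519, 0.053], [101, 98, 96])
(313, 300, [0.422, -0.1519, 0.0567], [101, 98, 94])
(313, 310, [0.4224, -0.1517, 0.0641], [103, 103, 97])
(313, 320, [0.4217, -0.1515, 0.0727], [102, 100, 96])
(313, 330, [0.4219, -0.1514, 0.0791], [101, 102, 96])
(330, 295, [0.422, -0.1451, 0.0524], [99, 98, 94])
(330, 310, [0.4228, -0.1453, 0.0635], [101, 101, 96])
(322, 275, [0.4166, -0.1483, 0.0445], [27, 27, 27])
(322, 285, [0.4214, -0.1483, 0.0442], [22, 20, 22])
```

View pics/lw.png

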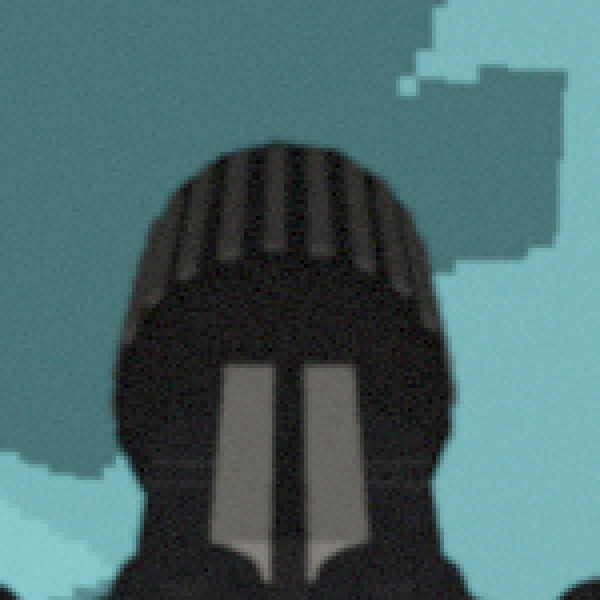

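The pictures put the shut fingertips at z≈0.051 while the reported TCP is 0.0065. So the real fingertips end about 45 mm short of the reported TCP. The cap hasn't been touched. I open the fingers and measure the open tips.

Request:
jog_arm(plan=[[[0, 0, -0.1, 0, 0, 0], [0, 0, 0, 0, 0, 0], [0, 0, 0, 0, 0, 0], [0, 0, 0, 0, 0, 0], [0, 0, 0, 0, 0, 0], [0, 0, 0, 0, 0, 0], [0, 0, 0, 0, 0, 0]]], grip=1)

```text
time_s: 19.5
position: [0.4335, -0.1496, 0.0105]
tool_rot: [[-1.0, -0.0, -0.0], [-0.0, 1.0, 0.0], [0.0, 0.0, -1.0]]
ft_force: [-0.5, -0.2, 0.8]
grip_width: 0.0853
```

```bash
python3 - <<'E'
from look import *
look("m",["cap"],["wrist","scene"])
for n in ["wrist","scene"]:
    z=np.load("m"+n+".npz");P=z["P"]
    m=(np.abs(P[...,1]+.1496)<.075)&(np.abs(P[...,0]-.4335)<.045)&(P[...,2]>.025)&(P[...,2]<.2)&(z["d"]>0)
    p=P[m]
    for side in (-1,1):
        q=p[(side*(p[:,1]+.1496)>.03)]; 
        for a in np.arange(.03,.2,.01):
            r=q[(q[:,2]>=a)&(q[:,2]<a+.01)]
            if len(r)>3: print(n,side,round(a,3),len(r),r.min(0).round(3),r.max(0).round(3))
z=np.load("cwrist.npz");P=z["P"];im=z["im"].astype(int)
m=(np.abs(P[...,0]-.43)<.02)&(np.abs(P[...,1]-.1992)<.03)&(np.abs(P[...,1]-.1992)>.0135)&(P[...,2]>.055)&(P[...,2]<.15);p=P[m]
print("thermo grip: finger z min",np.percentile(p[:,2],[0,1,5]))
E
```

```text
t 19.5 p [ 0.4335 -0.1496  0.0105] R [[-1.0, -0.0002, -0.0001], [-0.0002, 1.0, 0.0], [0.0001, 0.0, -1.0]] F [-0.51 -0.24  0.85] g 0.0853
wrist cap 0.67 [278. 234. 361. 334.] mid [ 0.4307 -0.1489  0.0433] med [ 0.4298 -0.1491  0.0438] ext [0.034 0.034 0.039]
wrist cap 0.65 [259. 348. 329. 415.] mid [ 0.4956 -0.1645  0.0428] med [ 0.4945 -0.163   0.0435] ext [0.016 0.036 0.042]
scene cap 0.69 [287. 208. 307. 233.] mid [ 0.4349 -0.1497  0.0446] med [ 0.4362 -0.1505  0.0443] ext [0.034 0.034 0.043]
scene cap 0.66 [254. 218. 275. 242.] mid [ 0.5106 -0.1661  0.0449] med [ 0.5098 -0.1652  0.0444] ext [0.033 0.034 0.044]
wrist -1 0.06 391 [ 0.421 -0.203  0.06 ] [ 0.445 -0.19   0.07 ]
wrist -1 0.07 770 [ 0.421 -0.205  0.07 ] [ 0.444 -0.19   0.08 ]
wrist -1 0.08 916 [ 0.421 -0.205  0.08 ] [ 0.445 -0.19   0.09 ]
wrist -1 0.09 989 [ 0.421 -0.205  0.09 ] [ 0.444 -0.191  0.1  ]
wrist -1 0.1 1006 [ 0.419 -0.223  0.1  ] [ 0.445 -0.188  0.11 ]
wrist -1 0.11 3986 [ 0.416 -0.223  0.11 ] [ 0.446 -0.18   0.12 ]
wrist -1 0.12 2844 [ 0.415 -0.222  0.12 ] [ 0.447 -0.18   0.13 ]
wrist -1 0.13 2573 [ 0.415 -0
[... 1721 characters left out ...]
447 -0.092  0.099]
scene 1 0.1 17 [ 0.442 -0.109  0.1  ] [ 0.449 -0.079  0.11 ]
scene 1 0.11 102 [ 0.424 -0.119  0.11 ] [ 0.452 -0.076  0.12 ]
scene 1 0.12 83 [ 0.422 -0.12   0.12 ] [ 0.453 -0.075  0.13 ]
scene 1 0.13 69 [ 0.424 -0.119  0.13 ] [ 0.453 -0.077  0.14 ]
scene 1 0.14 75 [ 0.424 -0.119  0.14 ] [ 0.449 -0.078  0.15 ]
scene 1 0.15 92 [ 0.423 -0.119  0.15 ] [ 0.448 -0.079  0.16 ]
scene 1 0.16 138 [ 0.424 -0.119  0.16 ] [ 0.449 -0.08   0.17 ]
scene 1 0.17 42 [ 0.421 -0.119  0.17 ] [ 0.45  -0.111  0.179]
scene 1 0.18 74 [ 0.417 -0.119  0.18 ] [ 0.458 -0.11   0.19 ]
scene 1 0.19 79 [ 0.417 -0.119  0.19 ] [ 0.458 -0.111  0.2  ]
thermo grip: finger z min [0.07002925 0.10463508 0.10858651]
```

View pics/mwrist.png

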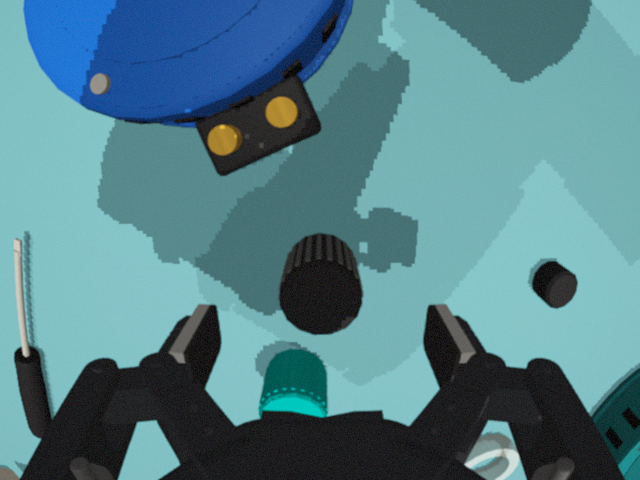

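Open, the tips are at z≈0.063 with the TCP reading 0.0105. I go down until the real tips are about 12 mm above the bench, in two careful stages. The cap at (320,285) is centred.

Request:
jog_arm(plan=[[[0, 0, 0.2, 0, 0, 0], [0, 0, 0.3, 0, 0, 0], [0, 0, 0.2, 0, 0, 0], [0, 0, 0, 0, 0, 0], [0, 0, 0, 0, 0, 0]]])

```text
time_s: 20.2
position: [0.4335, -0.1496, -0.0176]
tool_rot: [[-1.0, -0.0, -0.0], [-0.0, 1.0, 0.0], [0.0, 0.0, -1.0]]
ft_force: [-0.6, 0.1, 0.6]
grip_width: 0.0857
```

```bash
cat > tips.py <<'E'
from look import *
def tips(tag,x,y,hw=.03,w=.075,lo=.005):
    for n in ["wrist","scene"]:
        z=np.load(tag+n+".npz");P=z["P"]
        m=(np.abs(P[...,0]-x)<.03)&(P[...,2]>lo)&(P[...,2]<.2)&(z["d"]>0);p=P[m]
        for s in (-1,1):
            q=p[(s*(p[:,1]-y)>hw)&(s*(p[:,1]-y)<w)]
            if len(q)>20: print(n,s,"zmin",np.sort(q[:,2])[[2,5,10,20]].round(4),"x",q[:,0].min().round(3),q[:,0].max().round(3),"y inner",(s*(q[:,1]-y)).min().round(4))
E
python3 - <<'E'
from tips import *
look("n",["cap"],["wrist","scene"]);tips("n",.4335,-.1496)
E
```

```text
t 20.2 p [ 0.4335 -0.1496 -0.0176] R [[-1.0, -0.0003, -0.0004], [-0.0003, 1.0, 0.0002], [0.0004, 0.0002, -1.0]] F [-0.58  0.07  0.58] g 0.0857
wrist cap 0.7 [272. 251. 371. 374.] mid [ 0.4307 -0.1491  0.0433] med [ 0.4292 -0.1491  0.0438] ext [0.034 0.034 0.04 ]
wrist cap 0.61 [258. 374. 328. 418.] mid [ 0.4912 -0.1654  0.0256] med [ 0.4887 -0.1627  0.0249] ext [0.013 0.034 0.026]
scene cap 0.73 [258. 216. 274. 243.] mid [ 0.5094 -0.1658  0.0447] med [ 0.5091 -0.165   0.0444] ext [0.035 0.035 0.042]
scene cap 0.67 [289. 208. 305. 235.] mid [ 0.4367 -0.1369  0.0544] med [ 0.4379 -0.1494  0.0446] ext [0.042 0.103 0.047]
wrist -1 zmin [0.0332 0.0332 0.0338 0.0344] x 0.415 0.448 y inner 0.03
wrist 1 zmin [0.0329 0.0333 0.0338 0.0344] x 0.414 0.446 y inner 0.03
scene -1 zmin [0.0346 0.0353 0.0388 0.0411] x 0.425 0.453 y inner 0.03
scene 1 zmin [0.036  0.0387 0.0415 0.0442] x 0.414 0.458 y inner 0.03
```

View pics/nscene.png

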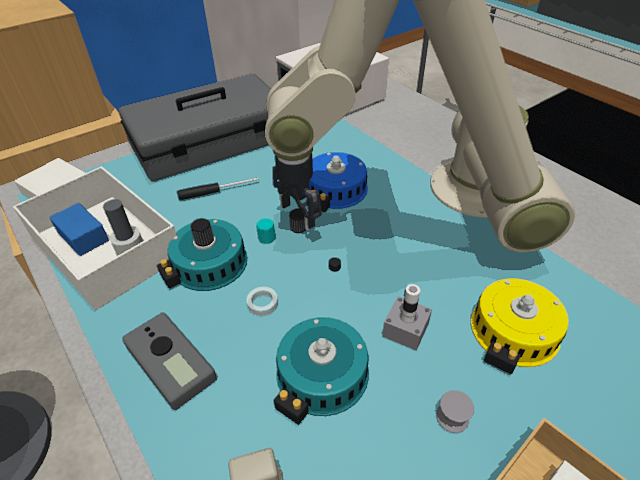

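The tips are at z≈0.033, straddling the cap at (298,221), with no contact. I lower another 21 mm and close.

Request:
jog_arm(plan=[[[0, 0, 0.2, 0, 0, 0], [0, 0, 0.2, 0, 0, 0], [0, 0, 0.12, 0, 0, 0], [0, 0, 0, 0, 0, 0], [0, 0, 0, 0, 0, 0]]])

```text
time_s: 20.9
position: [0.4334, -0.1496, -0.0385]
tool_rot: [[-1.0, -0.0, -0.0], [-0.0, 1.0, 0.0], [0.0, 0.0, -1.0]]
ft_force: [-0.3, 0.7, 0.0]
grip_width: 0.0852
```

Request:
jog_arm(plan=[[[0, 0, 0, 0, 0, 0], [0, 0, 0, 0, 0, 0], [0, 0, 0, 0, 0, 0], [0, 0, 0, 0, 0, 0], [0, 0, 0, 0, 0, 0], [0, 0, 0, 0, 0, 0], [0, 0, 0, 0, 0, 0]]], grip=-1, squeeze=90)

```text
time_s: 21.6
position: [0.4336, -0.1497, -0.0378]
tool_rot: [[-1.0, -0.0, 0.001], [-0.0, 1.0, -0.0], [-0.001, -0.0, -1.0]]
ft_force: [-0.8, 0.6, 5.3]
grip_width: 0.0368
```

```bash
python3 - <<'E'
from tips import *
look("o",["cap"],["wrist","scene"]);tips("o",.4335,-.1496,.0205,.06,.004)
i=np.load("oscene.npz")["im"];j=np.load("owrist.npz")["im"];save("oc",np.hstack([cv2.resize(i[150:270,240:360],(400,400),interpolation=3),cv2.resize(j[200:480,180:460],(400,400),interpolation=3)]))
E
```

```text
t 21.6 p [ 0.4336 -0.1497 -0.0378] R [[-1.0, -0.0003, 0.0006], [-0.0003, 1.0, -0.0004], [-0.0006, -0.0004, -1.0]] F [-0.83  0.62  5.3 ] g 0.0368
wrist cap 0.95 [268. 400. 320. 415.] mid [ 0.4582 -0.1619  0.0387] med [ 0.4884 -0.1618  0.0061] ext [0.009 0.025 0.008]
wrist cap 0.59 [265. 268. 379. 406.] mid [ 0.4305 -0.1484  0.0431] med [ 0.4286 -0.1484  0.0438] ext [0.033 0.034 0.04 ]
scene cap 0.88 [256. 217. 275. 243.] mid [ 0.511  -0.1649  0.0447] med [ 0.5108 -0.1648  0.0442] ext [0.033 0.033 0.045]
scene cap 0.5 [288. 211. 305. 237.] mid [ 0.4423 -0.1494  0.0437] med [ 0.4467 -0.149   0.0438] ext [0.014 0.027 0.044]
wrist -1 zmin [0.0054 0.0059 0.0067 0.0074] x 0.415 0.446 y inner 0.0205
wrist 1 zmin [0.005  0.0053 0.0057 0.0062] x 0.412 0.446 y inner 0.0205
scene -1 zmin [0.0058 0.01   0.0202 0.039 ] x 0.43 0.462 y inner 0.0206
scene 1 zmin [0.0042 0.0046 0.0061 0.0123] x 0.404 0.463 y inner 0.0205
```

View pics/oc.png

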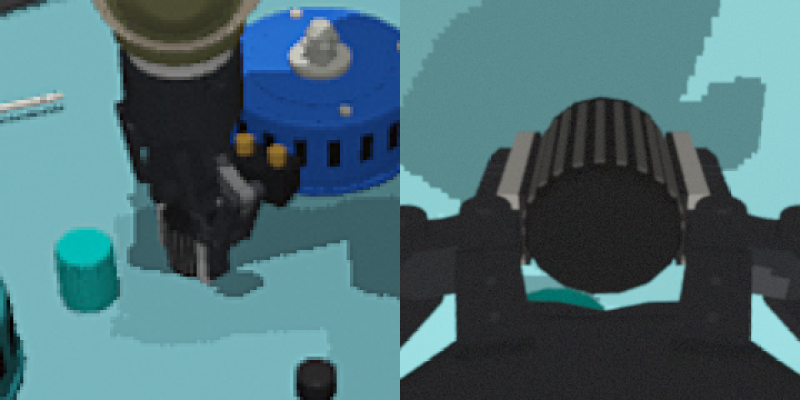

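The cap is gripped (opening 37 mm) and upright between the pads. The rim is at z 0 with the TCP reading −0.038. I lift straight up.

Request:
jog_arm(plan=[[[0, 0, -0.2, 0, 0, 0], [0, 0, -0.4, 0, 0, 0], [0, 0, -0.6, 0, 0, 0], [0, 0, -0.7, 0, 0, 0], [0, 0, -0.7, 0, 0, 0], [0, 0, -0.6, 0, 0, 0], [0, 0, -0.4, 0, 0, 0], [0, 0, -0.2, 0, 0, 0], [0, 0, 0, 0, 0, 0]]])

```text
time_s: 22.7
position: [0.4337, -0.1498, 0.1145]
tool_rot: [[-1.0, -0.0, 0.001], [-0.0, 1.0, -0.001], [-0.001, -0.001, -1.0]]
ft_force: [0.7, 0.6, -0.6]
grip_width: 0.0366
```

Request:
jog_arm(plan=[[[-0.13, 0.23, 0, 0, 0, 0], [-0.29, 0.53, 0, 0, 0, 0], [-0.42, 0.76, 0, 0, 0, 0], [-0.42, 0.76, 0, 0, 0, 0], [-0.42, 0.76, 0, 0, 0, 0], [-0.42, 0.76, 0, 0, 0, 0], [-0.42, 0.76, 0, 0, 0, 0], [-0.42, 0.76, 0, 0, 0, 0], [-0.42, 0.76, 0, 0, 0, 0], [-0.42, 0.76, 0, 0, 0, 0]]])

```text
time_s: 23.7
position: [0.5845, 0.1263, 0.1123]
tool_rot: [[-1.0, -0.001, -0.003], [-0.001, 1.0, 0.0], [0.003, 0.0, -1.0]]
ft_force: [0.0, -0.6, -0.7]
grip_width: 0.0366
```

Request:
jog_arm(plan=[[[-0.42, 0.76, 0, 0, 0, 0], [-0.2, 0.38, 0, 0, 0, 0], [-0.09, 0.17, 0, 0, 0, 0], [0, 0, 0, 0, 0, 0], [0, 0, 0, 0, 0, 0]]])

```text
time_s: 24.2
position: [0.6125, 0.1759, 0.1132]
tool_rot: [[-1.0, 0.0, -0.001], [0.0, 1.0, -0.0], [0.001, -0.0, -1.0]]
ft_force: [0.1, -0.6, -0.3]
grip_width: 0.037
```

```bash
python3 - <<'E'
from tips import *
look("p",["cap","seat"],["wrist","scene"])
i=np.load("pscene.npz")["im"];j=np.load("pwrist.npz")["im"];save("pc",np.hstack([cv2.resize(i[230:430,230:430],(400,400),interpolation=3),cv2.resize(j[200:480,180:460],(400,400),interpolation=3)]))
E
```

```text
t 24.2 p [0.6125 0.1759 0.1132] R [[-1.0, 0.0002, -0.0013], [0.0002, 1.0, -0.0003], [0.0013, -0.0003, -1.0]] F [ 0.07 -0.63 -0.3 ] g 0.037
wrist cap 0.68 [  4. 184.  59. 346.] mid [ 0.6584 -0.1281  0.0596] med [ 0.6608 -0.1177  0.0594] ext [0.161 0.064 0.059]
wrist cap 0.57 [265. 266. 379. 406.] mid [0.6095 0.1772 0.194 ] med [0.6075 0.1772 0.1947] ext [0.033 0.034 0.04 ]
wrist cap 0.53 [  0. 109.   6. 143.] mid [ 0.5079 -0.1465  0.0079] med [ 0.5081 -0.1467  0.0073] ext [0.03  0.011 0.011]
wrist seat 0.6 [216. 123. 430. 305.] mid [0.6061 0.1777 0.1165] med [0.6077 0.1779 0.0897] ext [0.108 0.132 0.043]
wrist seat 0.53 [ 90.  17. 123.  49.] mid [ 0.444  -0.0013  0.0192] med [ 0.4444 -0.0011  0.0194] ext [0.023 0.028 0.02 ]
wrist seat 0.27 [265. 270. 378. 408.] mid [0.6095 0.1771 0.194 ] med [0.6076 0.1772 0.1947] ext [0.033 0.034 0.04 ]
scene cap 0.89 [254. 218. 275. 241.] mid [ 0.5097 -0.1657  0.0445] med [ 0.5102 -0.1648  0.0444] ext [0.037 0.047 0.045]
scene cap 0.71 [303. 296. 324. 333.] mid [0.6236 0.1752 0.1979] med [0.6249 0.1734 0.196 ] ext [0.041 0.086 0.138]
scene seat 0.78 [273. 320. 368. 421.] mid [0.6204 0.1923 0.0795] med [0.6193 0.1813 0.0676] ext [0.155 0.136 0.077]
scene seat 0.66 [468. 275. 570. 374.] mid [0.2861 0.3203 0.0799] med [0.2899 0.3241 0.0679] ext [0.157 0.136 0.075]
```

View pics/pc.png

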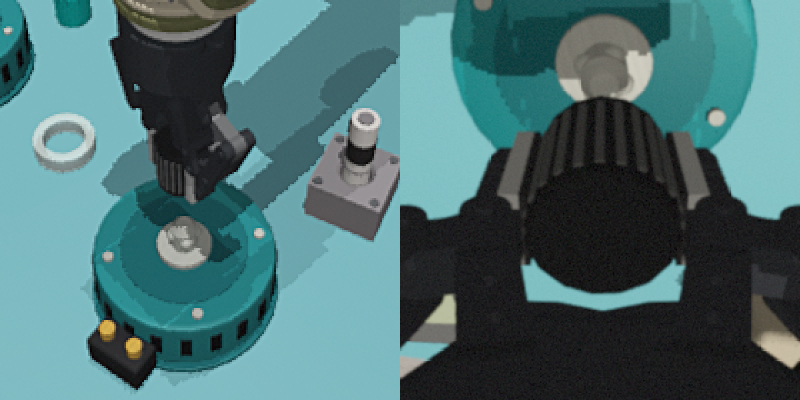

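The wrist crop shows the stud directly behind and below the cap, laterally centred (605 vs 603), and the cap hasn't slipped in the grip. I lower it to just above the stud and check again.

Request:
jog_arm(plan=[[[-0.02, 0.02, 0.2, 0, 0, 0], [0, 0, 0.4, 0, 0, 0], [0, 0, 0.4, 0, 0, 0], [0, 0, 0.2, 0, 0, 0], [0, 0, 0, 0, 0, 0], [0, 0, 0, 0, 0, 0]]])

```text
time_s: 25.1
position: [0.6141, 0.1772, 0.0661]
tool_rot: [[-1.0, -0.0, 0.001], [-0.0, 1.0, 0.0], [-0.001, 0.0, -1.0]]
ft_force: [-0.2, 0.8, 0.1]
grip_width: 0.0368
```

```bash
python3 - <<'E'
from tips import *
look("q",[],["wrist","scene"])
z=np.load("qwrist.npz");P=z["P"];im=z["im"].astype(int)
m=(abs(P[...,2]-.0655)<.004)&(np.hypot(P[...,0]-.613,P[...,1]-.1765)<.024)&(np.ptp(im,axis=2)<30)
p=P[m];print("shoulder wrist",len(p),p.min(0),p.max(0))
# circle fit of outer edge
e=m.astype(np.uint8); ed=m&~cv2.erode(e,np.ones((3,3))).astype(bool); q=P[ed]; q=q[np.hypot(q[:,0]-.613,q[:,1]-.1765)>.019]
A=np.c_[2*q[:,:2],np.ones(len(q))];s=np.linalg.lstsq(A,(q[:,:2]**2).sum(1),rcond=None)[0];print("fit",s[:2],np.sqrt(s[2]+s[0]**2+s[1]**2))
i=np.load("qscene.npz")["im"];j=z["im"];save("qc",np.hstack([cv2.resize(i[250:390,250:390],(400,400),interpolation=3),cv2.resize(j[200:480,180:460],(400,400),interpolation=3)]))
E
```

```text
t 25.1 p [0.6141 0.1772 0.0661] R [[-1.0, -0.0001, 0.0006], [-0.0001, 1.0, 0.0], [-0.0006, 0.0, -1.0]] F [-0.25  0.81  0.1 ] g 0.0368
shoulder wrist 2521 [0.58927988 0.1548675  0.06150349] [0.62081567 0.19946916 0.06945747]
fit [0.61106494 0.17736004] 0.021176361756236085
```

View pics/qc.png

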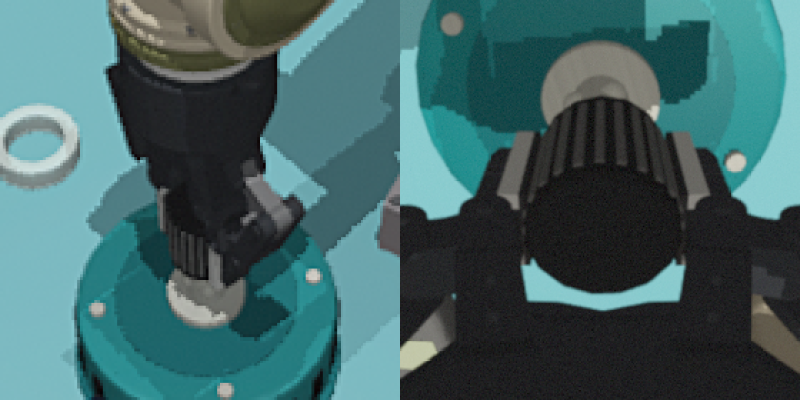

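The wrist estimate puts the cap and the shoulder within about 1 mm of each other. I lower the cap over the stud tip, watching the force.

Request:
jog_arm(plan=[[[0, 0, 0.1, 0, 0, 0], [0, 0, 0.1, 0, 0, 0], [0, 0, 0.1, 0, 0, 0], [0, 0, 0.1, 0, 0, 0], [0, 0, 0.05, 0, 0, 0], [0, 0, 0, 0, 0, 0], [0, 0, 0, 0, 0, 0]]])

```text
time_s: 25.9
position: [0.6139, 0.1772, 0.0478]
tool_rot: [[-1.0, -0.0, 0.0], [-0.0, 1.0, -0.0], [-0.0, -0.0, -1.0]]
ft_force: [1.0, 0.1, -0.8]
grip_width: 0.037
```

Request:
jog_arm(plan=[[[0, 0, 0.1, 0, 0, 0], [0, 0, 0.1, 0, 0, 0], [0, 0, 0.1, 0, 0, 0], [0, 0, 0, 0, 0, 0], [0, 0, 0, 0, 0, 0]]])

```text
time_s: 26.4
position: [0.6131, 0.1768, 0.0345]
tool_rot: [[-1.0, -0.0, -0.002], [-0.0, 1.0, -0.001], [0.002, -0.001, -1.0]]
ft_force: [0.3, -3.6, -7.8]
grip_width: 0.0367
```

It is past the click: the balls tug the cap down with 8 N. I continue to the seat and press.

Request:
jog_arm(plan=[[[0, 0, 0.08, 0, 0, 0], [0, 0, 0.08, 0, 0, 0], [0, 0, 0.05, 0, 0, 0], [0, 0, 0, 0, 0, 0], [0, 0, 0, 0, 0, 0]]])

```text
time_s: 26.9
position: [0.6142, 0.1775, 0.0282]
tool_rot: [[-1.0, -0.0, 0.001], [-0.0, 1.0, 0.0], [-0.001, 0.0, -1.0]]
ft_force: [-2.1, 1.3, 5.3]
grip_width: 0.0367
```

Request:
jog_arm(plan=[[[0, 0, 0.05, 0, 0, 0], [0, 0, 0, 0, 0, 0], [0, 0, 0, 0, 0, 0], [0, 0, 0, 0, 0, 0]]])

```text
time_s: 27.3
position: [0.6143, 0.1775, 0.0282]
tool_rot: [[-1.0, -0.001, 0.003], [-0.001, 1.0, 0.0], [-0.003, 0.0, -1.0]]
ft_force: [-7.0, -1.8, 18.9]
grip_width: 0.0367
```

The cap is hard on the seat: the TCP no longer sinks and the force is 19 N. I hold for over 1 s and check.

Request:
jog_arm(plan=[[[0, 0, 0, 0, 0, 0], [0, 0, 0, 0, 0, 0], [0, 0, 0, 0, 0, 0], [0, 0, 0, 0, 0, 0], [0, 0, 0, 0, 0, 0], [0, 0, 0, 0, 0, 0], [0, 0, 0, 0, 0, 0], [0, 0, 0, 0, 0, 0], [0, 0, 0, 0, 0, 0], [0, 0, 0, 0, 0, 0]]])

```text
time_s: 28.3
position: [0.6143, 0.1775, 0.0282]
tool_rot: [[-1.0, -0.001, 0.003], [-0.001, 1.0, 0.0], [-0.003, 0.0, -1.0]]
ft_force: [-6.9, -0.9, 19.4]
grip_width: 0.0367
```

Request:
jog_arm(plan=[[[0, 0, 0, 0, 0, 0], [0, 0, 0, 0, 0, 0], [0, 0, 0, 0, 0, 0], [0, 0, 0, 0, 0, 0], [0, 0, 0, 0, 0, 0]]])

```text
time_s: 28.8
position: [0.6143, 0.1775, 0.0282]
tool_rot: [[-1.0, -0.001, 0.003], [-0.001, 1.0, 0.0], [-0.003, 0.0, -1.0]]
ft_force: [-7.0, -0.7, 19.2]
grip_width: 0.0367
```

```bash
python3 - <<'E'
from tips import *
look("r",["cap","thermo","small_cap","tape_roll","solder_spool"],["wrist","scene"])
i=np.load("rscene.npz")["im"];j=np.load("rwrist.npz")["im"];save("rc",np.hstack([cv2.resize(i[230:430,250:450],(400,400),interpolation=3),cv2.resize(j[200:480,180:460],(400,400),interpolation=3)]))
E
```

```text
t 28.8 p [0.6143 0.1775 0.0282] R [[-1.0, -0.0006, 0.0028], [-0.0006, 1.0, 0.0004], [-0.0028, 0.0004, -1.0]] F [-7.01 -0.7  19.2 ] g 0.0367
wrist cap 0.88 [264. 270. 379. 405.] mid [0.611  0.1787 0.1091] med [0.6091 0.1788 0.1098] ext [0.033 0.034 0.041]
wrist small_cap 0.58 [23.  0. 61. 29.] mid [ 0.447  -0.0015  0.0191] med [ 0.4473 -0.0013  0.0193] ext [0.018 0.024 0.021]
wrist tape_roll 0.71 [ 16. 214.  91. 300.] mid [ 0.6127 -0.0105  0.0179] med [ 0.6111 -0.0062  0.0184] ext [0.054 0.055 0.019]
wrist solder_spool 0.61 [578.  46. 639. 130.] mid [0.498  0.3534 0.0394] med [0.4984 0.3541 0.0399] ext [0.046 0.034 0.039]
scene cap 0.68 [308. 332. 322. 363.] mid [0.6257 0.1755 0.1108] med [0.627  0.1746 0.1106] ext [0.014 0.029 0.044]
scene cap 0.43 [256. 220. 266. 241.] mid [0.6654 0.1233 0.3333] med [0.6653 0.1236 0.3326] ext [0.152 0.31  0.333]
scene thermo 0.84 [402. 284. 418. 322.] mid [0.4412 0.1991 0.1167] med [0.4421 0.1995 0.1159] ext [0.021 0.023 0.078]
scene tape_roll 0.78 [244. 286. 276. 317.] mid [ 0.6163 -0.0123  0.0202] med [ 0.6167 -0.0122  0.0196] ext [0.055 0.055 0.019]
scene solder_spool 0.85 [434. 389. 475. 433.] mid [0.5007 0.3652 0.0409] med [0.5014 0.3653 0.0406] ext [0.045 0.045 0.04 ]
```

View pics/rc.png

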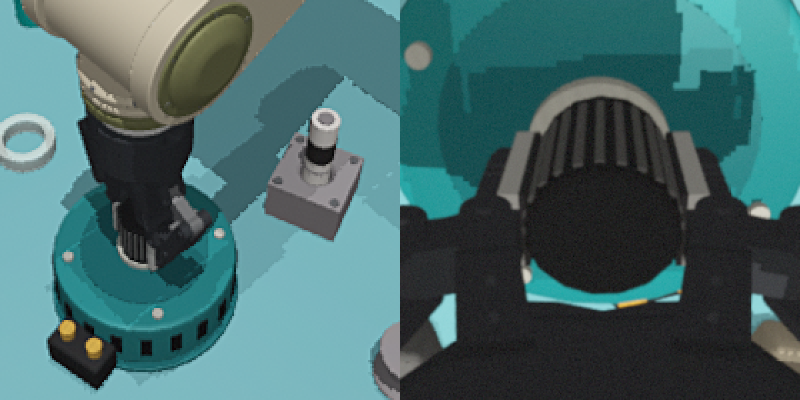

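The cap top reads 0.110 (66+44 mm), so the cap is home and concentric with the shoulder. It is pressed with 19 N, steady for over 1.5 s. The thermometer stands in its holder and the bystanders are in place. I hand in.

```bash
python3 - <<'E'
from rig import close_job
print(close_job())
E
```

```text
the job is handed in; nothing more can be done
None
```

I did the whole job and handed it in at about 29 s, with the fingers still pressing the cap down; no verdict was reported.

- **Thermometer:** I held it about 8 cm above the bare stud's tip, aligned to within about 2 mm, upright and still for over 1 s. I then stood it back in its holder and let go. Its top read z 0.116 m, the same as at the start.
- **Cap:** I pushed the black ribbed cap over the stud past the click, where the catch balls tugged it down with about 8 N. It is now hard on the shoulder with its top at z 0.110 m, which is fully home. In the wrist picture it sits concentric with the shoulder.
- **Last checks:** The push held steady at about 19 N for over 1.5 s before hand-in, with about 7 N sideways on the wrist. The tape roll, solder spool and small cap were within a few millimetres of where they started. I did not measure the screwdriver again, but the arm never went near it.
- **What disagreed:** The real fingertips ended about 45 to 50 mm behind the reported TCP. My first close on the cap therefore shut on air above it, without touching it. I measured the offset in the pictures, went lower and gripped it properly. For the same reason the thermometer was held near its top end, not at the rubber band. It did not slip.

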